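# Fetch the detector from behind the filters

### The arm

A 7-joint arm with a two-finger parallel gripper is mounted at the origin on the work surface. World frame = base frame: x ahead of the robot, y to its left, z up, the work surface at z = 0. Lengths are in m, angles in rad, forces in N, time in s.
With the tool pointing down it reaches from about 0.425 to 0.875 m from the base axis. Payload 4.7 kg.
Tool frame: the origin (TCP) lies on the centre line of the jaws, within the pads' length; the fingertips stand ahead of it and the grasp point (between the pads) lies 8 mm behind it (ctrl.finger_overhang is the x of the fingertips in the tool frame, in m); x points along the fingers, z is the direction in which the jaws open and shut, and the axes are right-handed (so a half turn about x gives the same grasp; the last joint's range is limited). The gripper opens to 87 mm and grips with 3 to 60 N. Pads are 19 mm wide; open, the fingers measure 117 mm over their backs; the gripper's body (75 mm by 190 mm) begins 51 mm behind the grasp point.
Start: joints at [-1.204, 0.321, -0.07, 1.45, 0.023, 1.371, -0.057], TCP at [0.225, 0.61, 0.234] pointing down, gripper open.
Joint ranges: [-2.86, 2.86], [-0.3, 2.09], [-1.38, 1.24], [0.06, 2.45], [-1.56, 4.7], [0.09, 2.05], [-2.69, 2.69]. Speed limits (rad/s): [2.57, 2.57, 3.14, 3.14, 3.14, 3.14, 3.14].

### API

Orientations are given as a rotation vector (axis times angle).
In Python, from bench import readout, viewer, job, nets, ctrl gives the robot as it stands.
- The arm moves only by the shell command python3 -m creep 'ROWS' [FORCE]. ROWS is JSON, a list of rows, each an object with "linear": the shift along the tool's x, y, z in m, a list of three; "twist": the turn, a rotation vector about the tool's x, y, z in degrees, a list of three; "fingers": the gripper's target within -1 to 1 (shut at 1, half-way at 0, fully open at -1). A call has 1 to 8 rows; each row is the pose to reach, as a shift and turn from the pose commanded when the call began, along the tool's axes at that moment; what a row does not reach only later rows make up. A row lasts 1/12 s, in which the tool goes at most 41.7 mm and 7.16 degrees, less where a joint would pass 70% of its speed; a pose out of reach is approached as far as the arm can. A call with a gripper value outside its range is refused whole. The fingers move at their own pace and stop on an object; FORCE is the grip in N (left out, the last holds). Time passes only in rows, so rows that repeat a pose let the fingers close. It gives the time, the measured TCP pose, the force and the opening at its end, in the units of the state.
- readout.get_state(): the state, without advancing time (a new reading comes with each control period).
- viewer.get_image(name): name is "scene" or "top"; returns (picture, depth): 400x640x3 uint8, red, green, blue; 400x640 float32, m along the optical axis (not along the pixel's ray), 0 where there is no reading.
- viewer.camera_params(name): a dict with "K" (3x3 intrinsics, pixels), "cam_to_world" (4x4, takes a point from camera to world coordinates). Camera axes: x right, y down, z forward; pixel columns grow to the right and rows downward; lengths in m; the calibration is good to about 2 mm. A picture is of the moment at which its call begins. camera_params takes no time and is no camera call.
- job.close_job(): hands the job in, once; it reports no verdict.
Trained networks look in the newest picture that a camera, given by its name, has taken for a name from the list of things; names that differ only in an ending like _2 or _b are one class to them, and where a whole thing is asked for, a point or a joint stands for the part that bears it (a point fixed in the world has none). Each returns a list of dicts, best first, with "conf" (0 to 1); they miss things now and then, are a little off and sometimes report something else, mostly with a low value. They report only what shows in the picture. A call takes as long as a camera call.
- nets.boxes_of(camera, label): "centre" ([x, y, z] in m, in world coordinates, good to about 4 mm: the middle of the surface that is visible of it).
- nets.place_of(camera, label): "centre" ([x, y, z] in m, in world coordinates, good to about 4 mm: a listed point, or the origin of a listed thing).
The state is a dict: "time": time; "joint_positions": joint angles; "qd": joint speeds; "joint_torque": joint torques, N m; "position": TCP position; "tool_rot": TCP orientation; "ft_force": force on the tool from outside, world axes, zero at the start; "torque": the same for the moment, N m; "grip_width": opening from 0.0 (shut) to 1.0 (fully open).
Only numpy, scipy, OpenCV 4.12 (cv2) and the standard library are available. Lean on these libraries where they do the work, as an engineer would, in place of code of your own. Each camera call takes 0.05 s, during which the arm holds its last target.

### The job

The yellow detector in the white-walled bay is due for calibration, but the red and the blue filter stand in front of it. First move both filters aside onto the brown cork mat, then take out the detector and set it upright in the middle of the green tray, and only then put each filter back on the centre of the seat of its own colour, its plate facing along the board as before. Keep everything upright, set things down gently without dropping them, and leave the amber bottle and the small mirror alone.

Things in the scene. Friction and masses are not known exactly. Their poses are not given: they have to be found in the camera images.
- station: Fixed black board, 240 (x) by 220 (y) by 10 mm thick. Origin: centre of its underside; x away from the robot, into the bay. On its far half a bay with white walls 45 mm high above the board, open to the near side and above: inner side walls at y = -52, +52 mm from x = 18 mm, inner back wall at x = 108 mm. Seats at x = -15, y = -34 and +34 mm, on the board.
- red_seat: Fixed red disc, 62 mm across, 4 mm high, on the near half of the black board: the place of the red filter. Origin: centre of its underside (its top is 4 mm higher). The blue seat is beside it, 68 mm between centres; which is left or right varies.
- blue_seat: Fixed blue disc, 62 mm across, 4 mm high, on the near half of the black board: the place of the blue filter. Origin: centre of its underside (its top is 4 mm higher). The red seat is beside it, 68 mm between centres; which is left or right varies.
- red_filter: Loose red filter: steel foot 50 mm across, 12 high, 14 mm post, on top a red plate with a window, 16 mm thick (x), 50 wide (y), 75 to 125 mm above the underside; grip the plate across its thickness from above. 0.15 to 0.31 kg. Origin: centre of the underside, z up. x goes through the plate (front and back alike). Starts on the red seat, plate facing along the board's x within about 0.1 rad.
- blue_filter: Loose blue filter: steel foot 50 mm across, 12 high, 14 mm post, on top a blue plate with a window, 16 mm thick (x), 50 wide (y), 75 to 125 mm above the underside; grip the plate across its thickness from above. 0.15 to 0.31 kg. Origin: centre of the underside, z up. x goes through the plate (front and back alike). Starts on the blue seat, plate facing along the board's x within about 0.1 rad.
- detector: Loose yellow box, 40 (x) by 64 (y) by 60 mm high; brass stub 8 mm high on top at y = +18 mm, dark window on its near face. 0.21 to 0.42 kg. Origin: centre of the underside, z up, x into the bay. Stands on the board in the bay, about 10 mm behind the filters' feet. Grip it across its 40 mm depth: at its sides the walls leave 10 to 30 mm, behind it 45 mm.
- mat: Fixed brown cork mat, 220 mm (x) by 130 mm (y), 4 mm thick: the side area for the filters. Origin: centre of its underside. Left or right of the board.
- tray: Fixed green tray, 130 mm (x) by 120 mm (y), floor 4 mm thick, rim 4 mm wide and 10 mm high. Origin: centre of its underside. On the other side of the board from the mat.
- bottle: Loose closed amber bottle with a white cap, 38 mm across, 85 mm high, a bystander. Origin: centre of its underside.
- mirror: Loose small black square mirror mount on a steel foot (44 mm across), 90 mm high in all, a bystander. Origin: centre of its underside.

How it is judged:
On the way, in this order (a step that is already met when the one before it is completed fails the run):
1. both filters stand on the mat, released, while the detector still stands in its bay (x of red_filter in the frame of mat between -0.09 and 0.09 m and y of red_filter in the frame of mat between -0.045 and 0.045 m and z of red_filter in the frame of mat between 0 and 0.008 m and contact force between the fingers and red_filter below 0.2 N and linear speed of each of red_filter, blue_filter below 0.03 m/s and angle between each of red_filter, blue_filter's own z axis and vertical below 0.1 rad and x of blue_filter in the frame of mat between -0.09 and 0.09 m and y of blue_filter in the frame of mat between -0.045 and 0.045 m and z of blue_filter in the frame of mat between 0 and 0.008 m and contact force between the fingers and blue_filter below 0.2 N and distance of detector from where it was at the start of the episode below 0.015 m), for 0.2 s.
2. the detector stands upright and released in the middle of the tray, while both filters are still on the mat (x of red_filter in the frame of mat between -0.09 and 0.09 m and y of red_filter in the frame of mat between -0.045 and 0.045 m and z of red_filter in the frame of mat between 0 and 0.008 m and contact force between the fingers and red_filter below 0.2 N and linear speed of each of red_filter, blue_filter, detector below 0.03 m/s and angle between each of red_filter, blue_filter, detector's own z axis and vertical below 0.1 rad and x of blue_filter in the frame of mat between -0.09 and 0.09 m and y of blue_filter in the frame of mat between -0.045 and 0.045 m and z of blue_filter in the frame of mat between 0 and 0.008 m and contact force between the fingers and blue_filter below 0.2 N and x of detector in the frame of tray between -0.015 and 0.015 m and y of detector in the frame of tray between -0.015 and 0.015 m and z of detector in the frame of tray between 0 and 0.008 m and contact force between the fingers and detector below 0.2 N), for 0.2 s.
At the end, for the whole second after the job is handed in: Detector upright on the tray floor, within 15 mm of its centre along each tray axis; each filter upright on its own colour's seat, within 12 mm of centre, plate facing along the board within 15 degrees (either way); all released, at rest; bottle and mirror moved under 20 mm (horizontal distance between red_filter and red_seat below 0.012 m and z of red_filter in the frame of red_seat between 0 and 0.008 m and angle between the x axis of each of red_filter, blue_filter and the x axis of station, either way round below 0.26 rad and contact force between the fingers and red_filter below 0.2 N and linear speed of each of red_filter, blue_filter, detector below 0.03 m/s and angle between each of red_filter, blue_filter, detector's own z axis and vertical below 0.1 rad and horizontal distance between blue_filter and blue_seat below 0.012 m and z of blue_filter in the frame of blue_seat between 0 and 0.008 m and contact force between the fingers and blue_filter below 0.2 N and x of detector in the frame of tray between -0.015 and 0.015 m and y of detector in the frame of tray between -0.015 and 0.015 m and z of detector in the frame of tray between 0 and 0.008 m and contact force between the fingers and detector below 0.2 N and distance of each of bottle, mirror from where it was at the start of the episode below 0.02 m); the robot touches nothing.
It fails at once if the bottle or the mirror is pushed more than 20 mm or tipped (distance of any of bottle, mirror from where it was at the start of the episode above 0.02 m or angle between any of bottle, mirror's own z axis and vertical above 0.35 rad).
It fails at once if a filter or the detector is tipped by more than 35 degrees (angle between any of red_filter, blue_filter, detector's own z axis and vertical above 0.61 rad).
It fails at once if a filter or the detector is dropped (falls free at more than 0.7 m/s, about 25 mm) ((linear speed of red_filter above 0.7 m/s and contact force between the fingers and red_filter below 0.1 N) or (linear speed of blue_filter above 0.7 m/s and contact force between the fingers and blue_filter below 0.1 N) or (linear speed of detector above 0.7 m/s and contact force between the fingers and detector below 0.1 N)).
It also fails if it takes over 122 s, if anything falls off the work surface, if the arm or the gripper's body presses on something with over 40 N, if the wrist force passes 120 N, or if a joint passes its speed limit or range.

## Working session

There is one attempt and no reset: what is moved stays moved. The work goes in short steps, Python scripts to look and compute and a shell command to move; the robot and the scene stay as the last step left them, time stands still between calls to the robot, and variables do not carry over. Pictures are saved under pics/ and viewed, and the job is handed in when it is done.

```bash
mkdir -p pics; ls; python3 - <<'E'
from bench import readout, viewer, nets, ctrl
import cv2, numpy as np
s=readout.get_state(); print({k:np.round(v,3).tolist() for k,v in s.items()}); print(ctrl.finger_overhang, [a for a in dir(ctrl) if a[0]!='_'])
from scipy.spatial.transform import Rotation as R
print(R.from_rotvec(s['tool_rot']).as_matrix().round(3))
for c in ['scene','top']:
    im,d=viewer.get_image(c); cv2.imwrite(f'pics/{c}0.png',im[:,:,::-1]); np.save(f'{c}0.npy',d)
    for l in ['station','red_seat','blue_seat','red_filter','blue_filter','detector','mat','tray','bottle','mirror']:
        r=nets.place_of(c,l); print(c,l,[(np.round(x['centre'],3).tolist(),round(x['conf'],2)) for x in r[:2]])
print(readout.get_state()['time'])
E
```

```text
pics
{'time': 0.0, 'joint_positions': [-1.204, 0.322, -0.07, 1.452, 0.023, 1.371, -0.057], 'qd': [-0.001, -0.001, -0.001, -0.001, 0.0, 0.001, -0.0], 'joint_torque': [0.0, -49.129, -0.404, -31.253, -0.064, 0.044, 0.0], 'position': [0.224, 0.609, 0.232], 'tool_rot': [-0.947, 1.357, 0.945], 'ft_force': [-0.514, -0.123, 0.215], 'torque': [0.059, -0.037, -0.068], 'grip_width': 1.002}
0.011 ['MotionError', 'finger_overhang']
[[-0.001 -0.938  0.345]
 [-0.002  0.345  0.938]
 [-1.    -0.    -0.002]]
scene station [([0.588, -0.021, -0.002], 0.63)]
scene red_seat []
scene blue_seat [([0.564, 0.009, 0.009], 0.5)]
scene red_filter [([0.574, -0.054, 0.017], 0.77)]
scene blue_filter [([0.564, 0.007, 0.011], 0.61), ([0.379, -0.004, 0.0], 0.4)]
scene detector [([0.621, -0.017, 0.008], 0.89)]
scene mat [([0.513, 0.301, -0.002], 0.78), ([0.624, -0.014, 0.013], 0.75)]
scene tray [([0.507, -0.278, 0.0], 0.6)]
scene bottle [([0.378, -0.004, 0.003], 0.94)]
scene mirror [([0.681, 0.223, -0.003], 0.89)]
top station [([0.581, -0.026, 0.002], 0.68)]
top red_seat [([0.566, -0.057, 0.008], 0.45)]
top blue_seat [([0.566, 0.012, 0.009], 0.59)]
top red_filter [([0.572, -0.06, 0.016], 0.67)]
top blue_filter [([0.562, 0.008, 0.014], 0.73)]
top detector []
top mat [([0.51, 0.307, 0.003], 0.75)]
top tray [([0.51, 0.307, 0.0], 0.72), ([0.512, -0.28, -0.001], 0.7)]
top bottle [([0.56, 0.01, 0.013], 0.72)]
top mirror [([0.678, 0.22, -0.0], 0.95)]
1.1
```

View pics/scene0.png

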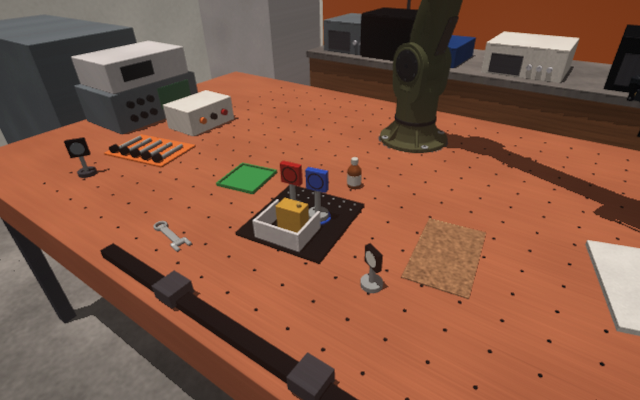

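View pics/top0.png

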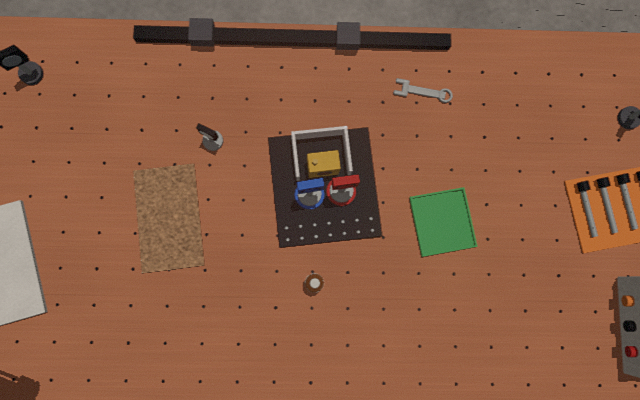

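The top view, with +x up and +y left, shows:

| Thing | Pixel |
|---|---|
| Blue filter | about (310,188) |
| Red filter | about (343,185) |
| Detector | (323,163) |
| Mat | (168,217) |
| Tray | (442,222) |
| Bottle | (315,284) |
| Mirror | (210,137) |

The nets label "bottle" at the blue filter and "tray" at the mat in the top view, and both are false. I'll measure precisely next.

```bash
cat > h.py <<'E'
from bench import readout, viewer, nets, ctrl
import cv2, numpy as np
from scipy.spatial.transform import Rotation as R
def world(cam,d):
    p=viewer.camera_params(cam);K=p['K'];T=np.array(p['cam_to_world'])
    v,u=np.indices(d.shape); P=np.stack([(u-K[0][2])/K[0][0]*d,(v-K[1][2])/K[1][1]*d,d],-1)
    return P@T[:3,:3].T+T[:3,3]
HS={'red':[(0,6),(172,180)],'blue':[(105,125)],'yellow':[(20,32)],'green':[(50,75)],'brown':[(8,20)]}
def mask(im,c,smin=120,vmin=40):
    h=cv2.cvtColor(im,cv2.COLOR_RGB2HSV); m=np.zeros(h.shape[:2],bool)
    for a,b in HS[c]: m|=(h[...,0]>=a)&(h[...,0]<=b)
    return m&(h[...,1]>smin)&(h[...,2]>vmin)
def rect(P):
    (c,s,a)=cv2.minAreaRect((P[:,:2]*1000).astype(np.float32))
    return np.round(c,1),np.round(s,1),round(a,1)
def tool():
    s=readout.get_state(); M=R.from_rotvec(s['tool_rot']).as_matrix()
    return s,M
E
python3 - <<'E'
from h import *
p=viewer.camera_params('top');print(np.array(p['cam_to_world']).round(3).tolist(),p['K'][0][0])
for cam in ['top','scene']:
    im=cv2.imread(f'pics/{cam}0.png')[:,:,::-1].copy(); d=np.load(f'{cam}0.npy'); W=world(cam,d)
    def box(m,x0,x1,y0,y1,z0,z1): return m&(d>0)&(W[...,0]>x0)&(W[...,0]<x1)&(W[...,1]>y0)&(W[...,1]<y1)&(W[...,2]>z0)&(W[...,2]<z1)
    T=np.ones(d.shape,bool)
    def rep(n,m):
        P=W[m]; 
        if len(P)>5: print(cam,n,len(P),rect(P),'z',np.percentile(P[:,2],[5,50,95]).round(3),'med',np.median(P,0).round(4))
        else: print(cam,n,len(P))
    rep('green',box(mask(im,'green'),.4,.65,-.4,-.15,-.02,.05))
    for c in ['red','blue']:
        rep(c+' plate top',box(mask(im,c,100),.45,.7,-.15,.12,.125,.15))
        rep(c+' plate',box(mask(im,c,100),.45,.7,-.15,.12,.08,.15))
        rep(c+' seat',box(mask(im,c,100),.45,.7,-.15,.12,0.005,.025))
    rep('yellow',box(mask(im,'yellow',100),.5,.75,-.15,.12,.055,.085))
    rep('yellow all',box(mask(im,'yellow',100),.5,.75,-.15,.12,.02,.085))
    rep('walls',box(T,.55,.8,-.15,.12,.045,.06)&(im.min(-1)>110))
    dark=im.max(-1)<70
    rep('board',box(dark,.4,.75,-.2,.15,.004,.016))
    rep('bottle',box(T,.33,.42,-.05,.05,.06,.1))
    rep('mirror',box(T,.62,.75,.17,.28,.03,.1))
    # mat: table redder; use height
    rep('mat z',box(T,.35,.68,.2,.4,.0025,.012))
    h=cv2.cvtColor(im,cv2.COLOR_RGB2HSV); 
    if cam=='top': print(h[217,168],h[260,100],h[187,333])
E
```

```text
[[0.014, -0.99, 0.138, 0.386], [-1.0, -0.018, -0.024, 0.021], [0.026, -0.137, -0.99, 1.106], [0.0, 0.0, 0.0, 1.0]] 520.4558110955408
top green 1022 (array([ 509.2, -277.4]), array([127.5, 118.3]), 11.4) z [0.002 0.006 0.012] med [ 0.5096 -0.2972  0.0058]
top red plate top 252 (array([570.2, -59.9]), array([16.9, 50.3]), 9.5) z [0.132 0.14  0.143] med [ 0.5695 -0.0593  0.1398]
top red plate 314 (array([570.2, -59.9]), array([17. , 50.3]), 9.3) z [0.106 0.139 0.143] med [ 0.5675 -0.0577  0.1389]
top red seat 305 (array([581. , -23.1]), array([239.7, 217.7]), 7.3) z [0.008 0.013 0.018] med [ 0.5608 -0.0426  0.0132]
top blue plate top 234 (array([561.6,   7.8]), array([16.4, 49.7]), 10.8) z [0.137 0.14  0.143] med [0.5614 0.0085 0.1401]
top blue plate 262 (array([561.5,   7.8]), array([16.6, 49.8]), 10.3) z [0.112 0.14  0.143] med [0.5609 0.0085 0.1398]
top blue seat 153 (array([564.3,   8.5]), array([65.3, 64.1]), 5.0) z [0.01  0.015 0.019] med [0.5476 0.0039 0.0149]
top yellow 553 (array([622.1, -19.4]), array([40.3, 62.6]), 7.9) z [0.068 0.071 0.075] med [ 0.6222 -0.0202  0.0711]
top 
[... 1533 characters left out ...]
rray([173.4,  30.4]), 45.3) z [0.01  0.013 0.016] med [0.5639 0.0363 0.0135]
scene yellow 3
scene yellow all 3
scene walls 359 (array([648.5, -12.7]), array([ 97.1, 117.3]), 7.6) z [0.047 0.055 0.056] med [ 0.6874 -0.0037  0.0546]
scene board 2588 (array([581.3, -19. ]), array([243.1, 219.3]), 6.8) z [0.007 0.01  0.012] med [0.5771 0.0467 0.0099]
scene bottle 92 (array([379.8,  -0.7]), array([19.5, 24.4]), 19.2) z [0.061 0.074 0.085] med [0.3824 0.0015 0.0741]
scene mirror 426 (array([678.3, 221.5]), array([41. , 13.6]), 64.6) z [0.037 0.075 0.091] med [0.6827 0.2236 0.0746]
scene mat z 4239 (array([518.4, 300.8]), array([196.5, 324. ]), 89.6) z [0.003 0.004 0.006] med [0.5274 0.3122 0.0042]
```

```bash
python3 - <<'E'
import cv2
im=cv2.imread('pics/top0.png'); cv2.imwrite('pics/t0z.png',cv2.resize(im[110:260,110:490],None,fx=2.1,fy=2.1,interpolation=cv2.INTER_CUBIC))
E
```

```text
(no output)
```

View pics/t0z.png

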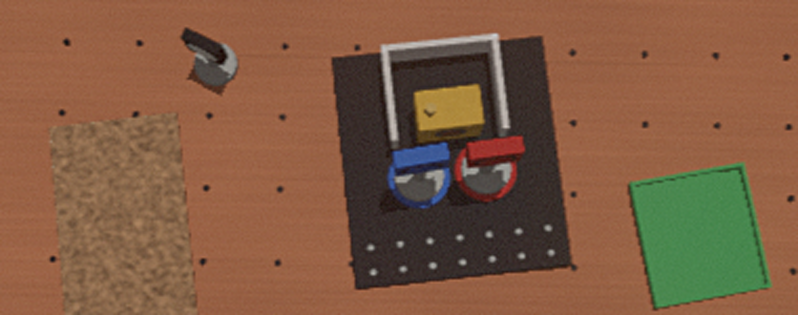

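```bash
cat >> h.py <<'E'
def go(x,y,z,yaw):
    """tool-frame shift & twist from current pose to tcp x,y,z, x-axis down, jaw axis at yaw deg (mod 180)"""
    s,M=tool(); cur=np.degrees(np.arctan2(M[1,2],M[0,2]))
    dy=(yaw-cur+90)%180-90; a=np.radians(cur+dy)
    Z=np.array([np.cos(a),np.sin(a),0]);X=np.array([0,0,-1.]);G=np.stack([X,np.cross(Z,X),Z],1)
    l=M.T@(np.array([x,y,z])-s['position']); t=np.degrees(R.from_matrix(M.T@G).as_rotvec())
    print('t',round(s['time'],2),'pos',np.round(s['position'],4),'yaw',round(cur,1),'w',round(s['grip_width'],3),'f',np.round(s['ft_force'],1))
    print('  linear mm',(l*1000).round(1),'|',round(np.linalg.norm(l)*1000),'twist',t.round(1))
E
python3 - <<'E'
from h import *
for cam in ['top','scene']:
    im=cv2.imread(f'pics/{cam}0.png')[:,:,::-1].copy(); d=np.load(f'{cam}0.npy'); W=world(cam,d)
    h=cv2.GaussianBlur(cv2.cvtColor(im,cv2.COLOR_RGB2LAB),(7,7),0).astype(float)
    m=(h[...,1]<148)&(W[...,0]>.35)&(W[...,0]<.7)&(W[...,1]>.2)&(W[...,1]<.42)&(np.abs(W[...,2])<.012)
    n,L,st,c=cv2.connectedComponentsWithStats(m.astype(np.uint8)); k=1+st[1:,4].argmax()
    P=W[L==k]; print(cam,st[k],rect(P),P.mean(0).round(4))
go(.5625,.0095,.25,10.5)
E
```

```text
top [ 115  153  103  141 8742] (array([500.9, 310.8]), array([300.4, 210. ]), 4.5) [0.5062 0.307  0.0041]
scene [ 402  218   83   80 4241] (array([513.4, 308.8]), array([225.4, 127.5]), 8.1) [0.5235 0.3119 0.0041]
t 1.1 pos [0.2246 0.6099 0.2336] yaw 69.8 w 1.0 f [-0.8 -0.4  0.4]
  linear mm [ -16.4 -524.5 -446.7] | 689 twist [59.3  0.   0. ]
```

Mat centre is about (0.512, 0.306) with yaw near 6°. Board yaw is about 7° and tray yaw about 11.5°. Next I move above the blue filter.

```bash
python3 -m creep '[{"linear":[-0.016,-0.26,-0.22],"twist":[55,0,0],"fingers":0},{"linear":[-0.016,-0.26,-0.22],"twist":[55,0,0],"fingers":0},{"linear":[-0.016,-0.26,-0.22],"twist":[55,0,0],"fingers":0},{"linear":[-0.016,-0.26,-0.22],"twist":[55,0,0],"fingers":0},{"linear":[-0.016,-0.26,-0.22],"twist":[55,0,0],"fingers":0},{"linear":[-0.016,-0.26,-0.22],"twist":[55,0,0],"fingers":0},{"linear":[-0.016,-0.26,-0.22],"twist":[55,0,0],"fingers":0},{"linear":[-0.016,-0.26,-0.22],"twist":[55,0,0],"fingers":0}]' 20; python3 -c "
from h import *
go(.5625,.0095,.25,10.5)"
```

```text
time: 1.77
position: [0.3895, 0.3184, 0.2496]
tool_rot: [-0.197, 1.561, 0.199]
ft_force: [1.2, 0.0, 0.6]
grip_width: 0.527
t 1.77 pos [0.3895 0.3184 0.2496] yaw 14.5 w 0.527 f [1.2 0.  0.6]
  linear mm [  -0.6 -342.4   90.4] | 354 twist [ 4.  0. -0.]
```

```bash
python3 -m creep '[{"linear":[0,-0.342,0.09],"twist":[4,0,0],"fingers":0},{"linear":[0,-0.342,0.09],"twist":[4,0,0],"fingers":0},{"linear":[0,-0.342,0.09],"twist":[4,0,0],"fingers":0},{"linear":[0,-0.342,0.09],"twist":[4,0,0],"fingers":0},{"linear":[0,-0.342,0.09],"twist":[4,0,0],"fingers":0},{"linear":[0,-0.342,0.09],"twist":[4,0,0],"fingers":0},{"linear":[0,-0.342,0.09],"twist":[4,0,0],"fingers":0},{"linear":[0,-0.342,0.09],"twist":[4,0,0],"fingers":0}]' && python3 -m creep '[{"linear":[0,0,0],"twist":[0,0,0],"fingers":0},{"linear":[0,0,0],"twist":[0,0,0],"fingers":0},{"linear":[0,0,0],"twist":[0,0,0],"fingers":0}]'; python3 -c "
from h import *
go(.563,.0095,.155,10.7)"
```

```text
time: 2.43
position: [0.5538, 0.0284, 0.2497]
tool_rot: [-0.148, 1.565, 0.148]
ft_force: [0.7, 0.2, -0.3]
grip_width: 0.498
time: 2.68
position: [0.5529, 0.0309, 0.249]
tool_rot: [-0.147, 1.566, 0.148]
ft_force: [-0.0, 0.9, -0.1]
grip_width: 0.501
t 2.68 pos [0.5529 0.0309 0.249 ] yaw 10.8 w 0.501 f [-0.   0.9 -0.1]
  linear mm [ 94.  -23.    5.9] | 97 twist [ 0.1 -0.  -0. ]
```

```bash
python3 -m creep '[{"linear":[0,-0.023,0.006],"twist":[0,0,0],"fingers":0},{"linear":[0,-0.023,0.006],"twist":[0,0,0],"fingers":0},{"linear":[0.04,-0.023,0.006],"twist":[0,0,0],"fingers":0},{"linear":[0.08,-0.023,0.006],"twist":[0,0,0],"fingers":0},{"linear":[0.094,-0.023,0.006],"twist":[0,0,0],"fingers":0},{"linear":[0.094,-0.023,0.006],"twist":[0,0,0],"fingers":0},{"linear":[0.094,-0.023,0.006],"twist":[0,0,0],"fingers":0}]'; python3 -c "
from h import *
go(.563,.0095,.110,10.7)
im,d=viewer.get_image('top'); cv2.imwrite('pics/t1.png',cv2.resize(im[:,:,::-1][110:260,230:430],None,fx=3,fy=3))
im,d=viewer.get_image('scene'); cv2.imwrite('pics/s1.png',cv2.resize(im[:,:,::-1][80:280,200:420],None,fx=3,fy=3))"
```

```text
time: 3.27
position: [0.5627, 0.0106, 0.155]
tool_rot: [-0.149, 1.567, 0.15]
ft_force: [0.4, -0.1, 0.3]
grip_width: 0.493
t 3.27 pos [0.5627 0.0106 0.155 ] yaw 10.9 w 0.493 f [ 0.4 -0.1  0.3]
  linear mm [45.  -1.2  0.1] | 45 twist [ 0.2 -0.1 -0. ]
```

View pics/s1.png

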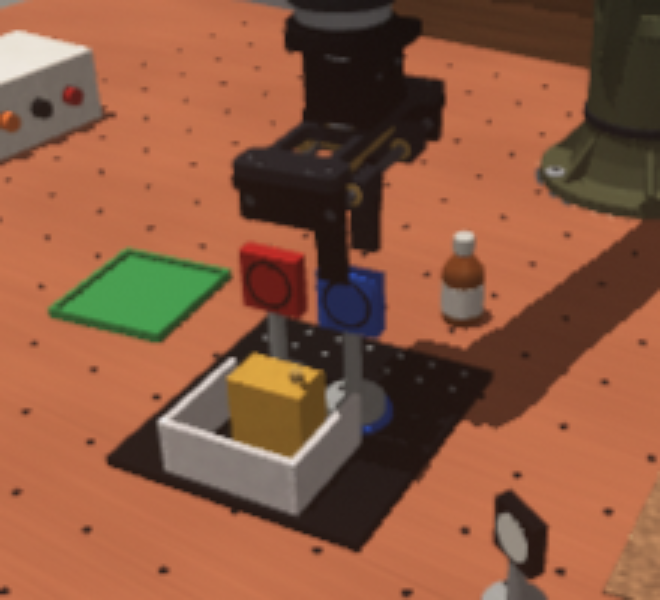

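The open fingers (crop about (330,250) and (368,220)) straddle the blue plate at (350,300), roughly centred. I'll descend and grip.

```bash
python3 -m creep '[{"linear":[0.02,-0.001,0],"twist":[0,0,0],"fingers":0},{"linear":[0.035,-0.001,0],"twist":[0,0,0],"fingers":0},{"linear":[0.045,-0.001,0],"twist":[0,0,0],"fingers":0},{"linear":[0.045,-0.001,0],"twist":[0,0,0],"fingers":0},{"linear":[0.045,-0.001,0],"twist":[0,0,0],"fingers":0},{"linear":[0.045,-0.001,0],"twist":[0,0,0],"fingers":0}]' 15 && python3 -m creep '[{"linear":[0,0,0],"twist":[0,0,0],"fingers":0.3},{"linear":[0,0,0],"twist":[0,0,0],"fingers":0.5},{"linear":[0,0,0],"twist":[0,0,0],"fingers":0.65},{"linear":[0,0,0],"twist":[0,0,0],"fingers":0.8},{"linear":[0,0,0],"twist":[0,0,0],"fingers":1},{"linear":[0,0,0],"twist":[0,0,0],"fingers":1},{"linear":[0,0,0],"twist":[0,0,0],"fingers":1},{"linear":[0,0,0],"twist":[0,0,0],"fingers":1}]' 25 && python3 -c "
from h import *
go(.563,.0095,.110,10.7)
im,d=viewer.get_image('scene'); cv2.imwrite('pics/s2.png',cv2.resize(im[:,:,::-1][80:280,200:420],None,fx=3,fy=3))"
```

```text
time: 3.87
position: [0.5646, 0.008, 0.1116]
tool_rot: [-0.148, 1.563, 0.148]
ft_force: [0.3, -0.3, 0.3]
grip_width: 0.501
time: 4.53
position: [0.5635, 0.0079, 0.1103]
tool_rot: [-0.148, 1.566, 0.148]
ft_force: [-1.2, 0.4, 0.8]
grip_width: 0.185
t 4.53 pos [0.5635 0.0079 0.1103] yaw 10.8 w 0.185 f [-1.2  0.4  0.8]
  linear mm [ 0.3  1.7 -0.2] | 2 twist [ 0.1 -0.  -0. ]
```

View pics/s2.png

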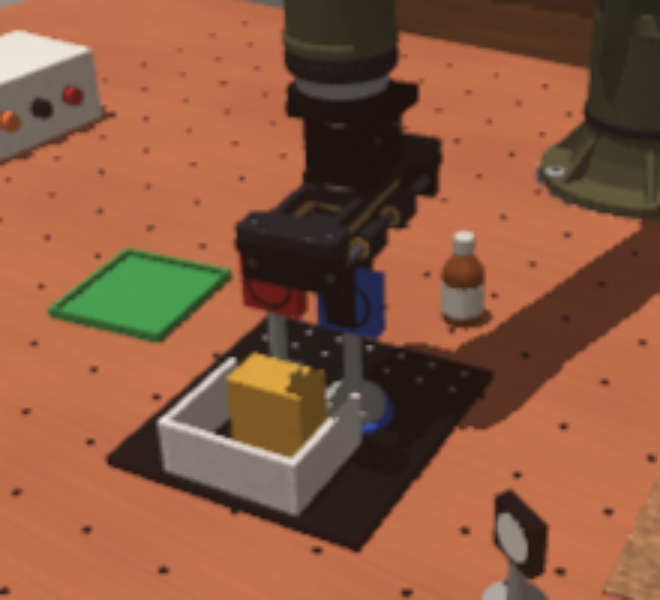

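The opening of 0.185 is 16 mm, so the plate is gripped at TCP (0.5635, 0.008, 0.110) with yaw 10.8. I'll lift it.

```bash
python3 -m creep '[{"linear":[-0.01,0,0],"twist":[0,0,0],"fingers":1},{"linear":[-0.03,0,0],"twist":[0,0,0],"fingers":1},{"linear":[-0.055,0,0],"twist":[0,0,0],"fingers":1},{"linear":[-0.08,0,0],"twist":[0,0,0],"fingers":1},{"linear":[-0.105,0,0],"twist":[0,0,0],"fingers":1},{"linear":[-0.13,0,0],"twist":[0,0,0],"fingers":1},{"linear":[-0.145,0,0],"twist":[0,0,0],"fingers":1},{"linear":[-0.15,0,0],"twist":[0,0,0],"fingers":1}]' && python3 -c "
from h import *
go(.557,.311,.26,7)"
```

```text
time: 5.25
position: [0.5647, 0.0076, 0.2634]
tool_rot: [-0.147, 1.561, 0.148]
ft_force: [0.0, 0.4, -2.5]
grip_width: 0.183
t 5.25 pos [0.5647 0.0076 0.2634] yaw 10.8 w 0.183 f [ 0.   0.4 -2.5]
  linear mm [  3.7 299.5  49.1] | 303 twist [ 3.8  0.3 -0. ]
```

```bash
python3 -m creep '[{"linear":[0,0.02,0.003],"twist":[0,0,0],"fingers":1},{"linear":[0,0.05,0.008],"twist":[0,0,0],"fingers":1},{"linear":[0,0.085,0.014],"twist":[0,0,0],"fingers":1},{"linear":[0,0.12,0.02],"twist":[0,0,0],"fingers":1},{"linear":[0,0.155,0.025],"twist":[0,0,0],"fingers":1},{"linear":[0,0.19,0.031],"twist":[0,0,0],"fingers":1},{"linear":[0,0.22,0.036],"twist":[0,0,0],"fingers":1},{"linear":[0,0.245,0.04],"twist":[0,0,0],"fingers":1}]' && python3 -m creep '[{"linear":[0,0.025,0.004],"twist":[0,0,0],"fingers":1},{"linear":[0,0.04,0.007],"twist":[0,0,0],"fingers":1},{"linear":[0,0.05,0.008],"twist":[0,0,0],"fingers":1},{"linear":[0,0.054,0.009],"twist":[0,0,0],"fingers":1},{"linear":[0,0.054,0.009],"twist":[0,0,0],"fingers":1},{"linear":[0,0.054,0.009],"twist":[0,0,0],"fingers":1}]' && python3 -c "
from h import *
go(.557,.311,.10,10.7)
im,d=viewer.get_image('scene'); cv2.imwrite('pics/s3.png',cv2.resize(im[:,:,::-1][60:310,250:550],None,fx=2.4,fy=2.4))"
```

```text
time: 5.92
position: [0.5555, 0.2591, 0.2587]
tool_rot: [-0.15, 1.568, 0.15]
ft_force: [0.0, -0.4, -2.6]
grip_width: 0.183
time: 6.42
position: [0.5563, 0.3087, 0.2601]
tool_rot: [-0.147, 1.566, 0.145]
ft_force: [-0.3, -0.9, -3.3]
grip_width: 0.185
t 6.42 pos [0.5563 0.3087 0.2601] yaw 10.7 w 0.185 f [-0.3 -0.9 -3.3]
  linear mm [160.1   2.3   1.2] | 160 twist [-0.  -0.   0.1]
```

View pics/s3.png

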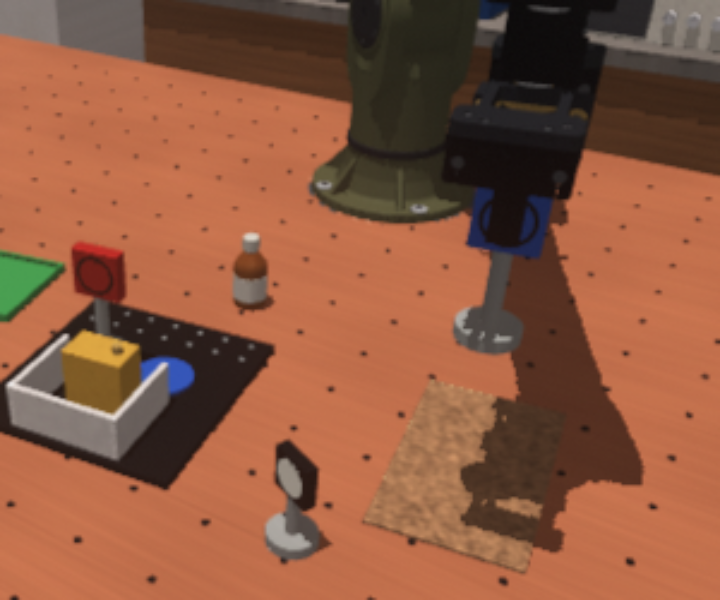

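The blue filter hangs upright over the mat, and the blue seat is now free. I'll lower it, expecting contact at TCP z ≈ 0.100.

```bash
python3 -m creep '[{"linear":[0.02,0.002,0.001],"twist":[0,0,0],"fingers":1},{"linear":[0.05,0.002,0.001],"twist":[0,0,0],"fingers":1},{"linear":[0.085,0.002,0.001],"twist":[0,0,0],"fingers":1},{"linear":[0.115,0.002,0.001],"twist":[0,0,0],"fingers":1},{"linear":[0.135,0.002,0.001],"twist":[0,0,0],"fingers":1},{"linear":[0.148,0.002,0.001],"twist":[0,0,0],"fingers":1},{"linear":[0.153,0.002,0.001],"twist":[0,0,0],"fingers":1},{"linear":[0.154,0.002,0.001],"twist":[0,0,0],"fingers":1}]' && python3 -m creep '[{"linear":[0.001,0,0],"twist":[0,0,0],"fingers":1},{"linear":[0.002,0,0],"twist":[0,0,0],"fingers":1},{"linear":[0.003,0,0],"twist":[0,0,0],"fingers":1},{"linear":[0.004,0,0],"twist":[0,0,0],"fingers":1},{"linear":[0.005,0,0],"twist":[0,0,0],"fingers":1},{"linear":[0.005,0,0],"twist":[0,0,0],"fingers":1}]'
```

```text
time: 7.13
position: [0.5565, 0.3119, 0.1059]
tool_rot: [-0.147, 1.566, 0.146]
ft_force: [0.6, -1.2, -1.8]
grip_width: 0.185
time: 7.63
position: [0.5563, 0.313, 0.1014]
tool_rot: [-0.148, 1.565, 0.148]
ft_force: [0.4, 0.9, -3.4]
grip_width: 0.178
```

```bash
python3 -m creep '[{"linear":[0.0005,0,0],"twist":[0,0,0],"fingers":1},{"linear":[0.001,0,0],"twist":[0,0,0],"fingers":1},{"linear":[0.0015,0,0],"twist":[0,0,0],"fingers":1},{"linear":[0.002,0,0],"twist":[0,0,0],"fingers":1},{"linear":[0.002,0,0],"twist":[0,0,0],"fingers":1}]'
```

```text
time: 8.05
position: [0.5564, 0.313, 0.1003]
tool_rot: [-0.147, 1.565, 0.148]
ft_force: [-2.8, -1.3, 5.4]
grip_width: 0.181
```

In contact, with the force up by 8 N. I'll release it.

```bash
python3 -m creep '[{"linear":[0,0,0],"twist":[0,0,0],"fingers":0.5},{"linear":[0,0,0],"twist":[0,0,0],"fingers":0.3},{"linear":[0,0,0],"twist":[0,0,0],"fingers":0.1},{"linear":[0,0,0],"twist":[0,0,0],"fingers":0},{"linear":[0,0,0],"twist":[0,0,0],"fingers":0},{"linear":[0,0,0],"twist":[0,0,0],"fingers":0},{"linear":[-0.01,0,0],"twist":[0,0,0],"fingers":0},{"linear":[-0.03,0,0],"twist":[0,0,0],"fingers":0}]' && python3 -m creep '[{"linear":[-0.03,0,0],"twist":[0,0,0],"fingers":0},{"linear":[-0.06,0,0],"twist":[0,0,0],"fingers":0},{"linear":[-0.09,0,0],"twist":[0,0,0],"fingers":0},{"linear":[-0.12,0,0],"twist":[0,0,0],"fingers":0},{"linear":[-0.12,0,0],"twist":[0,0,0],"fingers":0}]' && python3 -c "
from h import *
go(.571,-.058,.25,9.5)
im,d=viewer.get_image('top'); cv2.imwrite('pics/t4.png',cv2.resize(im[:,:,::-1][110:280,110:490],None,fx=2.1,fy=2.1))
im,d=viewer.get_image('scene'); cv2.imwrite('pics/s4.png',cv2.resize(im[:,:,::-1][60:310,250:550],None,fx=2.4,fy=2.4))"
```

```text
time: 8.72
position: [0.5546, 0.312, 0.1273]
tool_rot: [-0.15, 1.57, 0.146]
ft_force: [0.2, 0.3, 0.3]
grip_width: 0.496
time: 9.13
position: [0.5593, 0.3142, 0.2576]
tool_rot: [-0.143, 1.555, 0.152]
ft_force: [0.9, 0.5, 0.9]
grip_width: 0.496
t 9.13 pos [0.5593 0.3142 0.2576] yaw 10.8 w 0.496 f [0.9 0.5 0.9]
  linear mm [   5.1 -367.8  -58.2] | 372 twist [ 1.3  0.6 -0.3]
```

View pics/s4.png

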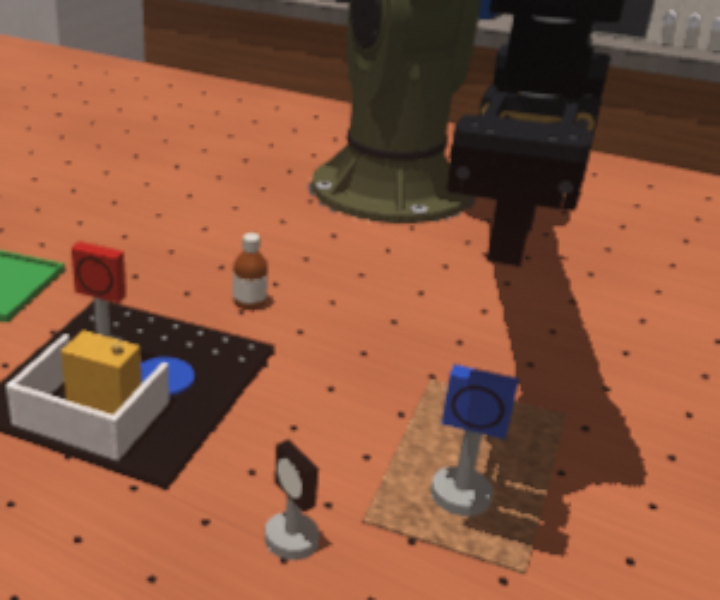

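The blue filter stands upright on the mat, with its foot at crop (460,490). Now red.

```bash
python3 -m creep '[{"linear":[0,-0.035,-0.005],"twist":[0,0,0],"fingers":0},{"linear":[0,-0.075,-0.012],"twist":[1.3,0,0],"fingers":0},{"linear":[0,-0.115,-0.018],"twist":[1.3,0,0],"fingers":0},{"linear":[0,-0.155,-0.024],"twist":[1.3,0,0],"fingers":0},{"linear":[0,-0.195,-0.031],"twist":[1.3,0,0],"fingers":0},{"linear":[0,-0.235,-0.037],"twist":[1.3,0,0],"fingers":0},{"linear":[0,-0.275,-0.043],"twist":[1.3,0,0],"fingers":0},{"linear":[0,-0.31,-0.049],"twist":[1.3,0,0],"fingers":0}]' && python3 -m creep '[{"linear":[0,-0.035,-0.005],"twist":[0,0,0],"fingers":0},{"linear":[0,-0.058,-0.009],"twist":[0,0,0],"fingers":0},{"linear":[0,-0.058,-0.009],"twist":[0,0,0],"fingers":0},{"linear":[0,-0.058,-0.009],"twist":[0,0,0],"fingers":0}]' && python3 -c "
from h import *
go(.571,-.059,.155,9.5)"
```

```text
time: 9.9
position: [0.5651, -0.0039, 0.2481]
tool_rot: [-0.129, 1.569, 0.128]
ft_force: [0.4, -0.3, -0.5]
grip_width: 0.5
time: 10.23
position: [0.5659, -0.0614, 0.2482]
tool_rot: [-0.127, 1.569, 0.127]
ft_force: [0.4, 1.0, -0.5]
grip_width: 0.498
t 10.23 pos [ 0.5659 -0.0614  0.2482] yaw 9.3 w 0.498 f [ 0.4  1.  -0.5]
  linear mm [93.2  1.5  5.5] | 93 twist [-0.2 -0.1 -0. ]
```

```bash
python3 -m creep '[{"linear":[0.03,0.001,0.005],"twist":[0,0,0],"fingers":0},{"linear":[0.06,0.001,0.005],"twist":[0,0,0],"fingers":0},{"linear":[0.085,0.001,0.005],"twist":[0,0,0],"fingers":0},{"linear":[0.093,0.001,0.005],"twist":[0,0,0],"fingers":0},{"linear":[0.093,0.001,0.005],"twist":[0,0,0],"fingers":0},{"linear":[0.093,0.001,0.005],"twist":[0,0,0],"fingers":0}]' && python3 -c "
from h import *
go(.571,-.059,.110,9.5)
im,d=viewer.get_image('scene'); cv2.imwrite('pics/s5.png',cv2.resize(im[:,:,::-1][80:280,200:420],None,fx=3,fy=3))"
```

```text
time: 10.73
position: [0.5718, -0.0567, 0.1565]
tool_rot: [-0.131, 1.567, 0.131]
ft_force: [0.1, 0.2, 0.7]
grip_width: 0.499
t 10.73 pos [ 0.5718 -0.0567  0.1565] yaw 9.6 w 0.499 f [0.1 0.2 0.7]
  linear mm [46.5 -2.2 -1.2] | 47 twist [ 0.1 -0.  -0. ]
```

View pics/s5.png

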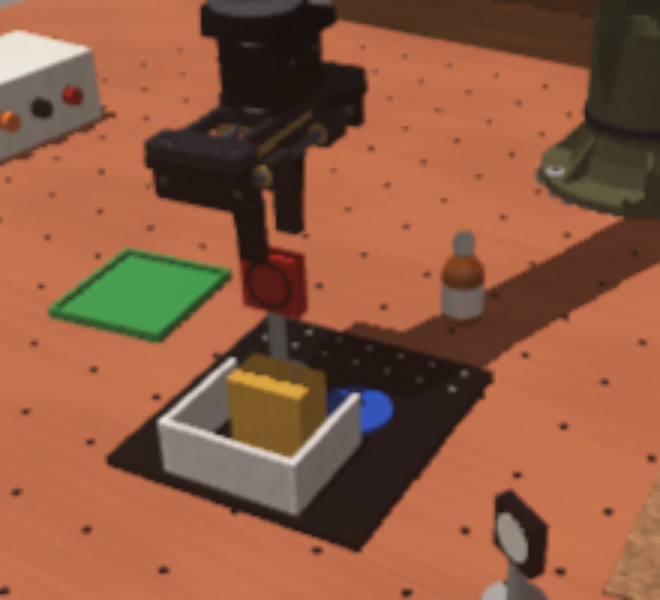

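The fingers straddle the red plate, crop (275,280). I'll descend and grip.

```bash
python3 -m creep '[{"linear":[0.02,-0.001,0],"twist":[0,0,0],"fingers":0},{"linear":[0.035,-0.001,0],"twist":[0,0,0],"fingers":0},{"linear":[0.046,-0.001,0],"twist":[0,0,0],"fingers":0},{"linear":[0.046,-0.001,0],"twist":[0,0,0],"fingers":0},{"linear":[0.046,-0.001,0],"twist":[0,0,0],"fingers":0},{"linear":[0.046,-0.001,0],"twist":[0,0,0],"fingers":0}]' 15 && python3 -m creep '[{"linear":[0,0,0],"twist":[0,0,0],"fingers":0.3},{"linear":[0,0,0],"twist":[0,0,0],"fingers":0.5},{"linear":[0,0,0],"twist":[0,0,0],"fingers":0.65},{"linear":[0,0,0],"twist":[0,0,0],"fingers":0.8},{"linear":[0,0,0],"twist":[0,0,0],"fingers":1},{"linear":[0,0,0],"twist":[0,0,0],"fingers":1},{"linear":[0,0,0],"twist":[0,0,0],"fingers":1},{"linear":[0,0,0],"twist":[0,0,0],"fingers":1}]' 25 && python3 -c "
from h import *
go(.571,-.059,.26,9.5)"
```

```text
time: 11.28
position: [0.5728, -0.0587, 0.1116]
tool_rot: [-0.13, 1.565, 0.13]
ft_force: [1.0, 0.2, -0.1]
grip_width: 0.5
time: 11.95
position: [0.5718, -0.0587, 0.1103]
tool_rot: [-0.13, 1.567, 0.13]
ft_force: [0.5, 0.1, 1.3]
grip_width: 0.184
t 11.95 pos [ 0.5718 -0.0587  0.1103] yaw 9.5 w 0.184 f [0.5 0.1 1.3]
  linear mm [-149.7   -0.2   -0.9] | 150 twist [-0.  0. -0.]
```

```bash
python3 -m creep '[{"linear":[-0.01,0,0],"twist":[0,0,0],"fingers":1},{"linear":[-0.03,0,0],"twist":[0,0,0],"fingers":1},{"linear":[-0.055,0,0],"twist":[0,0,0],"fingers":1},{"linear":[-0.08,0,0],"twist":[0,0,0],"fingers":1},{"linear":[-0.105,0,0],"twist":[0,0,0],"fingers":1},{"linear":[-0.13,0,0],"twist":[0,0,0],"fingers":1},{"linear":[-0.15,0,0],"twist":[0,0,0],"fingers":1},{"linear":[-0.155,0,0],"twist":[0,0,0],"fingers":1}]' && python3 -c "
from h import *
go(.467,.302,.265,9.5)"
```

```text
time: 12.62
position: [0.5732, -0.0591, 0.2691]
tool_rot: [-0.13, 1.561, 0.13]
ft_force: [0.8, -0.4, -2.5]
grip_width: 0.185
t 12.62 pos [ 0.5732 -0.0591  0.2691] yaw 9.5 w 0.185 f [ 0.8 -0.4 -2.5]
  linear mm [  3.7 373.6 -45.3] | 376 twist [-0.   0.3  0. ]
```

```bash
python3 -m creep '[{"linear":[0,0.02,-0.003],"twist":[0,0,0],"fingers":1},{"linear":[0,0.05,-0.006],"twist":[0,0,0],"fingers":1},{"linear":[0,0.085,-0.01],"twist":[0,0,0],"fingers":1},{"linear":[0,0.12,-0.015],"twist":[0,0,0],"fingers":1},{"linear":[0,0.155,-0.019],"twist":[0,0,0],"fingers":1},{"linear":[0,0.19,-0.023],"twist":[0,0,0],"fingers":1},{"linear":[0,0.225,-0.027],"twist":[0,0,0],"fingers":1},{"linear":[0,0.26,-0.032],"twist":[0,0,0],"fingers":1}]' && python3 -m creep '[{"linear":[0,0.035,-0.004],"twist":[0,0,0],"fingers":1},{"linear":[0,0.07,-0.008],"twist":[0,0,0],"fingers":1},{"linear":[0,0.095,-0.011],"twist":[0,0,0],"fingers":1},{"linear":[0,0.11,-0.013],"twist":[0,0,0],"fingers":1},{"linear":[0,0.114,-0.014],"twist":[0,0,0],"fingers":1},{"linear":[0,0.114,-0.014],"twist":[0,0,0],"fingers":1},{"linear":[0,0.114,-0.014],"twist":[0,0,0],"fingers":1}]' && python3 -c "
from h import *
go(.467,.302,.105,9.5)
im,d=viewer.get_image('scene'); cv2.imwrite('pics/s6.png',cv2.resize(im[:,:,::-1][60:310,250:550],None,fx=2.4,fy=2.4))"
```

```text
time: 13.28
position: [0.4961, 0.1936, 0.2641]
tool_rot: [-0.13, 1.568, 0.129]
ft_force: [0.6, -0.0, -3.1]
grip_width: 0.179
time: 13.87
position: [0.4652, 0.3009, 0.2646]
tool_rot: [-0.13, 1.568, 0.127]
ft_force: [0.1, 0.2, -2.4]
grip_width: 0.186
t 13.87 pos [0.4652 0.3009 0.2646] yaw 9.4 w 0.186 f [ 0.1  0.2 -2.4]
  linear mm [159.6   1.1   2.1] | 160 twist [-0.1 -0.   0.1]
```

View pics/s6.png

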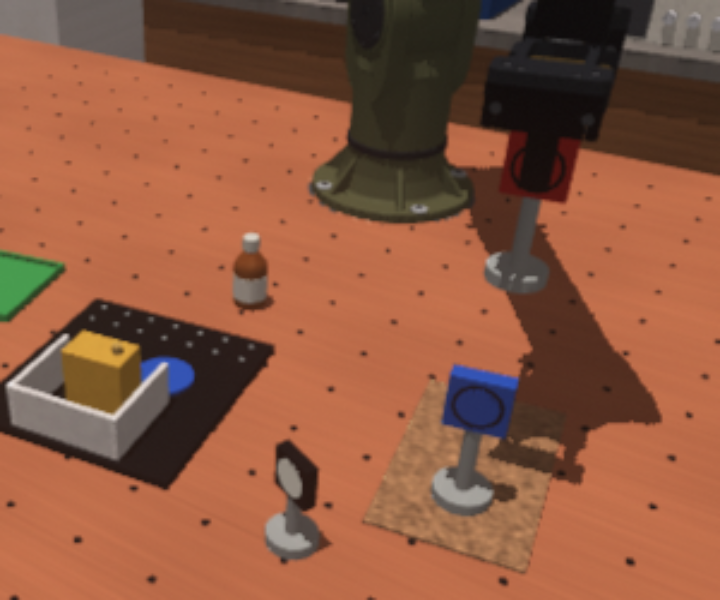

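Red hangs upright in front of blue, clear of it. I'll lower it.

```bash
python3 -m creep '[{"linear":[0.02,0.001,0.002],"twist":[0,0,0],"fingers":1},{"linear":[0.05,0.001,0.002],"twist":[0,0,0],"fingers":1},{"linear":[0.085,0.001,0.002],"twist":[0,0,0],"fingers":1},{"linear":[0.115,0.001,0.002],"twist":[0,0,0],"fingers":1},{"linear":[0.135,0.001,0.002],"twist":[0,0,0],"fingers":1},{"linear":[0.15,0.001,0.002],"twist":[0,0,0],"fingers":1},{"linear":[0.157,0.001,0.002],"twist":[0,0,0],"fingers":1},{"linear":[0.159,0.001,0.002],"twist":[0,0,0],"fingers":1}]' && python3 -m creep '[{"linear":[0.001,0,0],"twist":[0,0,0],"fingers":1},{"linear":[0.002,0,0],"twist":[0,0,0],"fingers":1},{"linear":[0.003,0,0],"twist":[0,0,0],"fingers":1},{"linear":[0.004,0,0],"twist":[0,0,0],"fingers":1},{"linear":[0.005,0,0],"twist":[0,0,0],"fingers":1},{"linear":[0.0055,0,0],"twist":[0,0,0],"fingers":1},{"linear":[0.0055,0,0],"twist":[0,0,0],"fingers":1}]'
```

```text
time: 14.58
position: [0.4666, 0.3018, 0.105]
tool_rot: [-0.13, 1.569, 0.127]
ft_force: [0.5, -0.3, -2.9]
grip_width: 0.179
time: 15.17
position: [0.4666, 0.304, 0.1008]
tool_rot: [-0.13, 1.567, 0.13]
ft_force: [0.8, 1.0, -3.5]
grip_width: 0.18
```

```bash
python3 -m creep '[{"linear":[0.0005,0,0],"twist":[0,0,0],"fingers":1},{"linear":[0.001,0,0],"twist":[0,0,0],"fingers":1},{"linear":[0.0015,0,0],"twist":[0,0,0],"fingers":1},{"linear":[0.002,0,0],"twist":[0,0,0],"fingers":1},{"linear":[0.002,0,0],"twist":[0,0,0],"fingers":1}]'
```

```text
time: 15.58
position: [0.4668, 0.304, 0.1003]
tool_rot: [-0.129, 1.567, 0.13]
ft_force: [-3.0, -2.2, 7.5]
grip_width: 0.182
```

```bash
python3 -m creep '[{"linear":[0,0,0],"twist":[0,0,0],"fingers":0.5},{"linear":[0,0,0],"twist":[0,0,0],"fingers":0.3},{"linear":[0,0,0],"twist":[0,0,0],"fingers":0.1},{"linear":[0,0,0],"twist":[0,0,0],"fingers":0},{"linear":[0,0,0],"twist":[0,0,0],"fingers":0},{"linear":[0,0,0],"twist":[0,0,0],"fingers":0},{"linear":[-0.01,0,0],"twist":[0,0,0],"fingers":0},{"linear":[-0.03,0,0],"twist":[0,0,0],"fingers":0}]' && python3 -m creep '[{"linear":[-0.03,0,0],"twist":[0,0,0],"fingers":0},{"linear":[-0.06,0,0],"twist":[0,0,0],"fingers":0},{"linear":[-0.09,0,0],"twist":[0,0,0],"fingers":0},{"linear":[-0.12,0,0],"twist":[0,0,0],"fingers":0},{"linear":[-0.12,0,0],"twist":[0,0,0],"fingers":0}]' && python3 -m creep '[{"linear":[0,-0.04,0.005],"twist":[0,0,0],"fingers":0},{"linear":[0,-0.08,0.01],"twist":[0,0,0],"fingers":0},{"linear":[0,-0.12,0.02],"twist":[0,0,0],"fingers":0},{"linear":[0,-0.16,0.025],"twist":[0,0,0],"fingers":0},{"linear":[0,-0.2,0.03],"twist":[0,0,0],"fingers":0},{"linear":[0,-0.2,0.03],"twist":[0,0,0],"fingers":0}]' &&  python3 - <<'E'
from h import *
go(.622,-.018,.25,8)
for cam in ['top','scene']:
    im,d=viewer.get_image(cam); W=world(cam,d)
    cv2.imwrite(f'pics/{cam}7.png',im[:,:,::-1]); np.save(f'{cam}7.npy',d)
    def rep(n,m):
        P=W[m&(d>0)]
        if len(P)>5: print(cam,n,len(P),rect(P),'med',np.median(P,0).round(4))
    def bx(x0,x1,y0,y1,z0,z1): return (W[...,0]>x0)&(W[...,0]<x1)&(W[...,1]>y0)&(W[...,1]<y1)&(W[...,2]>z0)&(W[...,2]<z1)
    for c,x in [('red',.467),('blue',.556)]:
        rep(c+' plate',mask(im,c,100)&bx(x-.05,x+.05,.24,.37,.085,.14))
    rep('blue seat',mask(im,'blue',100)&bx(.5,.6,-.05,.06,.008,.022))
    rep('red seat',mask(im,'red',150)&bx(.53,.61,-.1,-.02,.008,.022))
    rep('yellow',mask(im,'yellow',100)&bx(.5,.75,-.15,.12,.055,.085))
    rep('yellow low',mask(im,'yellow',100)&bx(.5,.75,-.15,.12,.02,.085))
    rep('anyTop',bx(.58,.66,-.06,.02,.062,.076))
E
```

```text
time: 16.25
position: [0.465, 0.3028, 0.1271]
tool_rot: [-0.132, 1.571, 0.128]
ft_force: [0.2, 0.4, -0.4]
grip_width: 0.492
time: 16.67
position: [0.4694, 0.3057, 0.2564]
tool_rot: [-0.124, 1.557, 0.135]
ft_force: [0.1, 0.8, 0.1]
grip_width: 0.495
time: 17.17
position: [0.5316, 0.1008, 0.2499]
tool_rot: [-0.123, 1.565, 0.116]
ft_force: [0.8, 0.4, -0.6]
grip_width: 0.502
t 17.17 pos [0.5316 0.1008 0.2499] yaw 8.7 w 0.502 f [ 0.8  0.4 -0.6]
  linear mm [   0.7 -131.1   71.4] | 149 twist [0.7 0.1 0.3]
top red plate 323 (array([465.9, 301.6]), array([16.9, 50.2]), 10.1) med [0.4648 0.2981 0.1295]
top blue plate 347 (array([554.7, 311.6]), array([17. , 50.1]), 11.0) med [0.5527 0.3085 0.1285]
top blue seat 680 (array([562.5,   8.6]), array([62.1, 61.9]), 21.7) med [0.5619 0.0085 0.0149]
top red seat 672 (array([570.3, -58.6]), array([61.7, 60.9]), 88.4) med [ 0.5703 -0.0591  0.015 ]
top yellow 568 (array([622.2, -19.4]), array([39.8, 63.8]), 7.8) med [ 0.6219 -0.02    0.0711]
top yellow low 574 (array([622.2, -19.4]), array([39.9, 64.1]), 8.3) med [ 0.6219 -0.0183  0.0711]
top anyTop 600 (array([622. , -19.5]), array([40.8, 63.9]), 7.7) med [ 0.6211 -0.0202  0.071 ]
scene red plate 566 (array([468.1, 305.6]), array([20.6, 50.1]), 9.8) med [0.4733 0.3069 0.1122]
scene blue plate 567 (array([557.8, 315.5]), array([17. , 48.6]), 13.7) med [0.5624 0.317  0.1134]
scene blue seat 191 (array([556.1,   8.4]), array([67. , 50.8]), 89.4) med [0.5538 0.0176 0.0139]
scene yellow 12 (array([613.5, -15.9]), array([21.7, 48.6]), 12.1) med [ 0.6161 -0.0195  0.0706]
scene yellow low 12 (array([613.5, -15.9]), array([21.7, 48.6]), 12.1) med [ 0.6161 -0.0195  0.0706]
scene anyTop 358 (array([622.7, -15.8]), array([44. , 64.5]), 9.7) med [ 0.6276 -0.0129  0.0697]
```

View pics/top7.png

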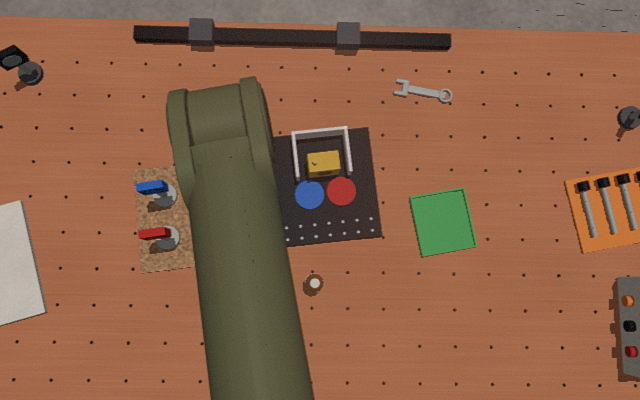

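Both filters stand on the mat at (0.467, 0.303) and (0.556, 0.313), with both seats bare and the detector unmoved. Against the robot's own readings, the top camera is about 1.3 mm low in x and 1–2 mm low in y, so I correct for that. Detector is at about (0.6235, -0.018), yaw 7.9.

```bash
python3 -m creep '[{"linear":[0,-0.035,0.018],"twist":[0.7,0,0],"fingers":-0.6},{"linear":[0,-0.07,0.036],"twist":[0.7,0,0],"fingers":-0.6},{"linear":[0,-0.1,0.055],"twist":[0.7,0,0],"fingers":-0.6},{"linear":[0,-0.13,0.072],"twist":[0.7,0,0],"fingers":-0.6},{"linear":[0,-0.13,0.072],"twist":[0.7,0,0],"fingers":-0.6},{"linear":[0,-0.13,0.072],"twist":[0.7,0,0],"fingers":-0.6},{"linear":[0,-0.13,0.072],"twist":[0.7,0,0],"fingers":-0.6}]' && python3 -c "
from h import *
go(.6235,-.018,.115,7.9)"
```

```text
time: 17.85
position: [0.6213, -0.0025, 0.2484]
tool_rot: [-0.121, 1.568, 0.123]
ft_force: [0.3, 0.4, 0.5]
grip_width: 0.793
t 17.85 pos [ 0.6213 -0.0025  0.2484] yaw 8.9 w 0.793 f [0.3 0.4 0.5]
  linear mm [133.3 -15.8  -0.2] | 134 twist [ 1.  -0.  -0.1]
```

```bash
python3 -m creep '[{"linear":[0.0,-0.015,0],"twist":[1,0,0],"fingers":-0.6},{"linear":[0.03,-0.016,0],"twist":[1,0,0],"fingers":-0.6},{"linear":[0.065,-0.016,0],"twist":[1,0,0],"fingers":-0.6},{"linear":[0.1,-0.016,0],"twist":[1,0,0],"fingers":-0.6},{"linear":[0.125,-0.016,0],"twist":[1,0,0],"fingers":-0.6},{"linear":[0.133,-0.016,0],"twist":[1,0,0],"fingers":-0.6},{"linear":[0.133,-0.016,0],"twist":[1,0,0],"fingers":-0.6},{"linear":[0.133,-0.016,0],"twist":[1,0,0],"fingers":-0.6}]' && python3 -c "
from h import *
go(.6235,-.018,.045,7.9)
im,d=viewer.get_image('scene'); cv2.imwrite('pics/s8.png',cv2.resize(im[:,:,::-1][80:280,200:420],None,fx=3,fy=3))"
```

```text
time: 18.52
position: [0.6246, -0.0202, 0.117]
tool_rot: [-0.107, 1.567, 0.107]
ft_force: [0.2, -0.1, 1.0]
grip_width: 0.799
t 18.52 pos [ 0.6246 -0.0202  0.117 ] yaw 7.8 w 0.799 f [ 0.2 -0.1  1. ]
  linear mm [72.   2.3 -0.9] | 72 twist [-0.1  0.1 -0. ]
```

View pics/s8.png

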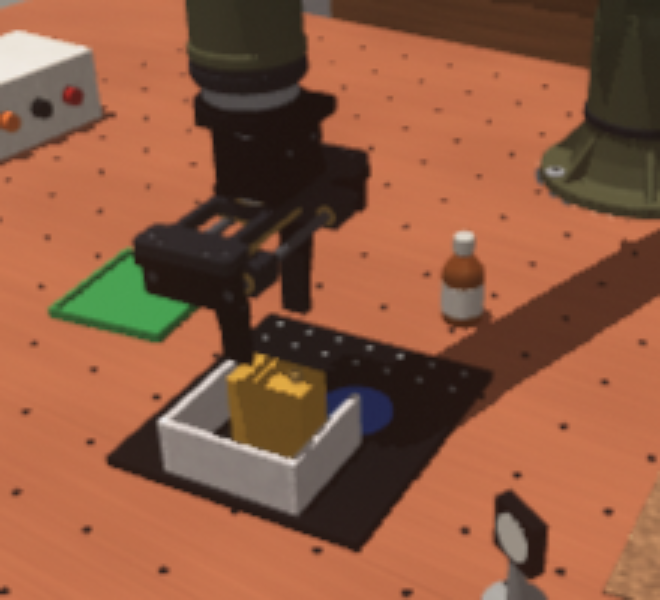

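The jaws straddle the detector with the walls clear. I'll descend and grip.

```bash
python3 -m creep '[{"linear":[0.015,0.002,0],"twist":[0,0,0],"fingers":-0.6},{"linear":[0.03,0.002,0],"twist":[0,0,0],"fingers":-0.6},{"linear":[0.045,0.002,0],"twist":[0,0,0],"fingers":-0.6},{"linear":[0.06,0.002,0],"twist":[0,0,0],"fingers":-0.6},{"linear":[0.07,0.002,0],"twist":[0,0,0],"fingers":-0.6},{"linear":[0.07,0.002,0],"twist":[0,0,0],"fingers":-0.6},{"linear":[0.07,0.002,0],"twist":[0,0,0],"fingers":-0.6}]' 15 && python3 -m creep '[{"linear":[0,0,0],"twist":[0,0,0],"fingers":-0.3},{"linear":[0,0,0],"twist":[0,0,0],"fingers":-0.1},{"linear":[0,0,0],"twist":[0,0,0],"fingers":0.05},{"linear":[0,0,0],"twist":[0,0,0],"fingers":0.2},{"linear":[0,0,0],"twist":[0,0,0],"fingers":1},{"linear":[0,0,0],"twist":[0,0,0],"fingers":1},{"linear":[0,0,0],"twist":[0,0,0],"fingers":1},{"linear":[0,0,0],"twist":[0,0,0],"fingers":1}]' 30
```

```text
time: 19.15
position: [0.6245, -0.0185, 0.0468]
tool_rot: [-0.107, 1.567, 0.107]
ft_force: [-0.4, 0.1, 0.2]
grip_width: 0.8
time: 19.82
position: [0.6236, -0.0186, 0.046]
tool_rot: [-0.107, 1.569, 0.107]
ft_force: [-2.1, 0.5, 3.9]
grip_width: 0.457
```

```bash
python3 -c "
from h import *
go(.6235,-.018,.15,7.9)"; python3 -m creep '[{"linear":[-0.01,0,0],"twist":[0,0,0],"fingers":1},{"linear":[-0.03,0,0],"twist":[0,0,0],"fingers":1},{"linear":[-0.055,0,0],"twist":[0,0,0],"fingers":1},{"linear":[-0.08,0,0],"twist":[0,0,0],"fingers":1},{"linear":[-0.105,0,0],"twist":[0,0,0],"fingers":1},{"linear":[-0.12,0,0],"twist":[0,0,0],"fingers":1},{"linear":[-0.125,0,0],"twist":[0,0,0],"fingers":1},{"linear":[-0.125,0,0],"twist":[0,0,0],"fingers":1}]' && python3 -c "
from h import *
go(.511,-.275,.17,11.4)
im,d=viewer.get_image('scene'); cv2.imwrite('pics/s9.png',cv2.resize(im[:,:,::-1][80:280,200:420],None,fx=3,fy=3))"
```

```text
t 19.82 pos [ 0.6236 -0.0186  0.046 ] yaw 7.8 w 0.457 f [-2.1  0.5  3.9]
  linear mm [-104.     0.6   -0. ] | 104 twist [-0.1 -0.  -0. ]
time: 20.48
position: [0.6244, -0.0186, 0.1719]
tool_rot: [-0.107, 1.566, 0.107]
ft_force: [0.9, -0.7, -4.9]
grip_width: 0.455
t 20.48 pos [ 0.6244 -0.0186  0.1719] yaw 7.8 w 0.455 f [ 0.9 -0.7 -4.9]
  linear mm [   1.6 -238.7 -147.1] | 280 twist [-3.6  0.1  0. ]
```

View pics/s9.png

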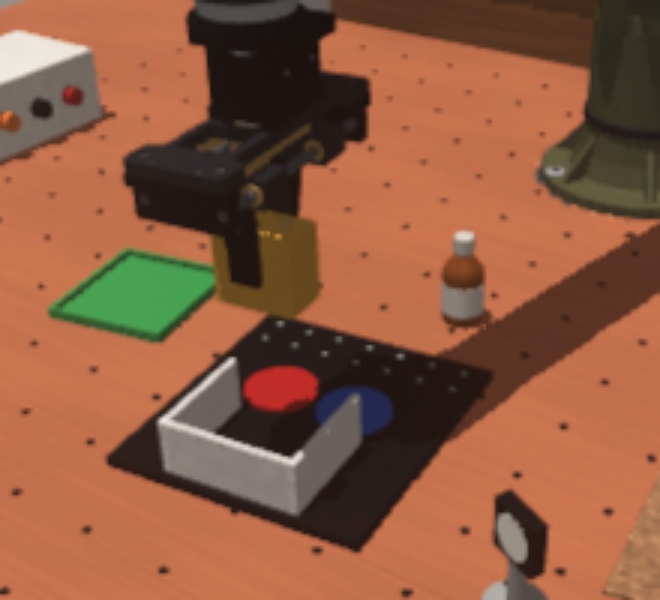

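The detector is gripped level (opening 40 mm), out of the bay and clear. I'll carry it to the tray.

```bash
python3 -m creep '[{"linear":[0,-0.02,-0.012],"twist":[0,0,0],"fingers":1},{"linear":[0,-0.05,-0.03],"twist":[-1,0,0],"fingers":1},{"linear":[0,-0.08,-0.049],"twist":[-2,0,0],"fingers":1},{"linear":[0,-0.11,-0.067],"twist":[-3,0,0],"fingers":1},{"linear":[0,-0.14,-0.085],"twist":[-3.6,0,0],"fingers":1},{"linear":[0,-0.17,-0.104],"twist":[-3.6,0,0],"fingers":1},{"linear":[0,-0.195,-0.12],"twist":[-3.6,0,0],"fingers":1},{"linear":[0,-0.215,-0.132],"twist":[-3.6,0,0],"fingers":1}]' && python3 -m creep '[{"linear":[0,-0.014,-0.01],"twist":[0,0,0],"fingers":1},{"linear":[0,-0.02,-0.014],"twist":[0,0,0],"fingers":1},{"linear":[0,-0.023,-0.016],"twist":[0,0,0],"fingers":1},{"linear":[0,-0.023,-0.016],"twist":[0,0,0],"fingers":1},{"linear":[0,-0.023,-0.016],"twist":[0,0,0],"fingers":1}]' && python3 -c "
from h import *
go(.511,-.275,.05,11.4)
im,d=viewer.get_image('scene'); cv2.imwrite('pics/s10.png',cv2.resize(im[:,:,::-1][80:280,150:370],None,fx=3,fy=3))"
```

```text
time: 21.2
position: [0.5189, -0.2521, 0.1687]
tool_rot: [-0.153, 1.569, 0.154]
ft_force: [-0.1, 0.1, -3.8]
grip_width: 0.459
time: 21.62
position: [0.5116, -0.2734, 0.1699]
tool_rot: [-0.156, 1.566, 0.159]
ft_force: [0.6, 0.2, -4.7]
grip_width: 0.455
t 21.62 pos [ 0.5116 -0.2734  0.1699] yaw 11.5 w 0.455 f [ 0.6  0.2 -4.7]
  linear mm [119.9  -1.6  -0.8] | 120 twist [ 0.1 -0.  -0.1]
```

View pics/s10.png

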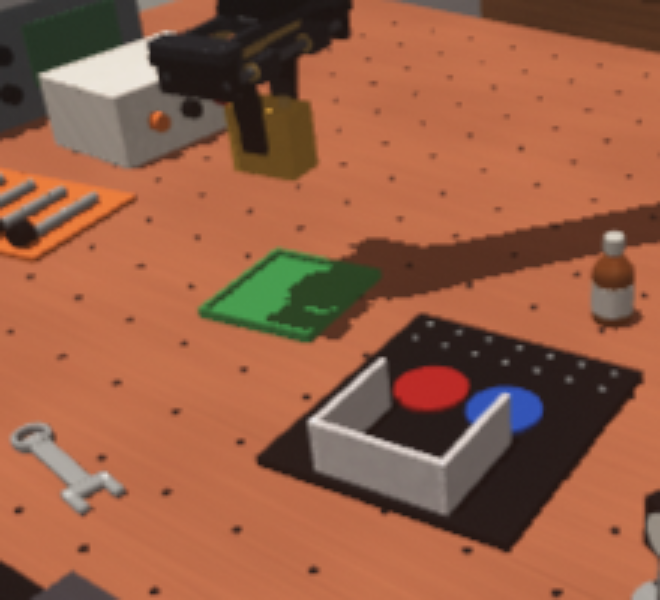

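```bash
python3 -m creep '[{"linear":[0.02,-0.001,0],"twist":[0,0,0],"fingers":1},{"linear":[0.045,-0.001,0],"twist":[0,0,0],"fingers":1},{"linear":[0.07,-0.001,0],"twist":[0,0,0],"fingers":1},{"linear":[0.09,-0.001,0],"twist":[0,0,0],"fingers":1},{"linear":[0.105,-0.001,0],"twist":[0,0,0],"fingers":1},{"linear":[0.115,-0.001,0],"twist":[0,0,0],"fingers":1},{"linear":[0.121,-0.001,0],"twist":[0,0,0],"fingers":1},{"linear":[0.123,-0.001,0],"twist":[0,0,0],"fingers":1}]' && python3 -m creep '[{"linear":[0.001,0,0],"twist":[0,0,0],"fingers":1},{"linear":[0.002,0,0],"twist":[0,0,0],"fingers":1},{"linear":[0.003,0,0],"twist":[0,0,0],"fingers":1},{"linear":[0.004,0,0],"twist":[0,0,0],"fingers":1},{"linear":[0.005,0,0],"twist":[0,0,0],"fingers":1},{"linear":[0.0055,0,0],"twist":[0,0,0],"fingers":1},{"linear":[0.0055,0,0],"twist":[0,0,0],"fingers":1}]'
```

```text
time: 22.33
position: [0.5114, -0.2751, 0.0469]
tool_rot: [-0.157, 1.566, 0.158]
ft_force: [0.7, -0.4, -3.9]
grip_width: 0.456
time: 22.92
position: [0.5111, -0.2762, 0.0422]
tool_rot: [-0.156, 1.565, 0.156]
ft_force: [0.9, -0.2, -3.5]
grip_width: 0.456
```

```bash
python3 -m creep '[{"linear":[0.0005,0,0],"twist":[0,0,0],"fingers":1},{"linear":[0.001,0,0],"twist":[0,0,0],"fingers":1},{"linear":[0.0015,0,0],"twist":[0,0,0],"fingers":1},{"linear":[0.002,0,0],"twist":[0,0,0],"fingers":1},{"linear":[0.0025,0,0],"twist":[0,0,0],"fingers":1},{"linear":[0.0025,0,0],"twist":[0,0,0],"fingers":1}]'
```

```text
time: 23.42
position: [0.5112, -0.2761, 0.0399]
tool_rot: [-0.156, 1.565, 0.156]
ft_force: [-0.3, -0.1, -0.3]
grip_width: 0.458
```

```bash
python3 -m creep '[{"linear":[0.0005,0,0],"twist":[0,0,0],"fingers":1},{"linear":[0.001,0,0],"twist":[0,0,0],"fingers":1},{"linear":[0.001,0,0],"twist":[0,0,0],"fingers":1}]' && python3 -m creep '[{"linear":[0,0,0],"twist":[0,0,0],"fingers":-0.05},{"linear":[0,0,0],"twist":[0,0,0],"fingers":-0.25},{"linear":[0,0,0],"twist":[0,0,0],"fingers":-0.5},{"linear":[0,0,0],"twist":[0,0,0],"fingers":-0.6},{"linear":[0,0,0],"twist":[0,0,0],"fingers":-0.6},{"linear":[0,0,0],"twist":[0,0,0],"fingers":-0.6},{"linear":[-0.01,0,0],"twist":[0,0,0],"fingers":-0.6},{"linear":[-0.03,0,0],"twist":[0,0,0],"fingers":-0.6}]' && python3 -m creep '[{"linear":[-0.03,0,0],"twist":[0,0,0],"fingers":-0.6},{"linear":[-0.06,0,0],"twist":[0,0,0],"fingers":-0.6},{"linear":[-0.09,0,0],"twist":[0,0,0],"fingers":0},{"linear":[-0.12,0,0],"twist":[0,0,0],"fingers":0},{"linear":[-0.15,0,0],"twist":[0,0,0],"fingers":0},{"linear":[-0.18,0,0],"twist":[0,0,0],"fingers":0},{"linear":[-0.18,0,0],"twist":[0,0,0],"fingers":0}]' && python3 -m creep '[{"linear":[0,0.04,0],"twist":[0,0,0],"fingers":0},{"linear":[0,0.08,0],"twist":[0,0,0],"fingers":0},{"linear":[0,0.12,0.0],"twist":[0,0,0],"fingers":0},{"linear":[0,0.16,0],"twist":[0,0,0],"fingers":0},{"linear":[0,0.2,0],"twist":[0,0,0],"fingers":0},{"linear":[0,0.24,0],"twist":[0,0,0],"fingers":0},{"linear":[0,0.28,0],"twist":[0,0,0],"fingers":0},{"linear":[0,0.28,0],"twist":[0,0,0],"fingers":0}]' && python3 - <<'E'
from h import *
go(.467,.3035,.25,9.5)
for cam in ['top','scene']:
    im,d=viewer.get_image(cam); W=world(cam,d)
    cv2.imwrite(f'pics/{cam}11.png',im[:,:,::-1])
    def bx(x0,x1,y0,y1,z0,z1): return (d>0)&(W[...,0]>x0)&(W[...,0]<x1)&(W[...,1]>y0)&(W[...,1]<y1)&(W[...,2]>z0)&(W[...,2]<z1)
    for n,m in [('det top',bx(.46,.57,-.33,-.22,.058,.069)),('tray',mask(im,'green',120)&bx(.4,.65,-.4,-.15,-.01,.05)),('red',mask(im,'red',100)&bx(.42,.52,.24,.37,.085,.14)),('blue',mask(im,'blue',100)&bx(.5,.61,.24,.37,.085,.14))]:
        P=W[m]
        if len(P)>5: print(cam,n,len(P),rect(P),np.median(P,0).round(3))
E
```

```text
time: 23.67
position: [0.5112, -0.2761, 0.0399]
tool_rot: [-0.155, 1.565, 0.157]
ft_force: [-3.9, 2.9, 7.3]
grip_width: 0.458
time: 24.33
position: [0.5094, -0.2753, 0.0672]
tool_rot: [-0.155, 1.57, 0.158]
ft_force: [0.5, -0.2, -0.1]
grip_width: 0.792
time: 24.92
position: [0.5137, -0.2782, 0.256]
tool_rot: [-0.159, 1.555, 0.152]
ft_force: [1.1, -0.9, 0.7]
grip_width: 0.537
time: 25.58
position: [0.4542, 0.0069, 0.2489]
tool_rot: [-0.162, 1.564, 0.168]
ft_force: [0.5, 1.1, 0.6]
grip_width: 0.501
t 25.58 pos [0.4542 0.0069 0.2489] yaw 12.1 w 0.501 f [0.5 1.1 0.6]
  linear mm [  0.  287.4  74.4] | 297 twist [ 2.6  0.  -0.2]
top det top 595 (array([ 510.5, -276.9]), array([39.9, 65.8]), 11.2) [ 0.51  -0.277  0.065]
top tray 355 (array([ 509.4, -277.7]), array([127.6, 118.7]), 11.3) [ 0.502 -0.299  0.006]
top red 324 (array([465.7, 302.2]), array([16.7, 51.4]), 9.5) [0.465 0.298 0.129]
top blue 339 (array([555. , 311.7]), array([17.3, 50.2]), 11.1) [0.553 0.309 0.128]
scene det top 188 (array([ 510. , -273.2]), array([42.6, 64.7]), 11.6) [ 0.515 -0.269  0.064]
scene tray 562 (array([ 511.2, -275. ]), array([131.9, 121.4]), 11.9) [ 0.541 -0.256  0.005]
scene red 571 (array([467.7, 305.6]), array([18.8, 50.2]), 10.8) [0.473 0.307 0.112]
scene blue 558 (array([557.7, 315.6]), array([17.9, 48.5]), 11.4) [0.563 0.317 0.114]
```

View pics/scene11.png

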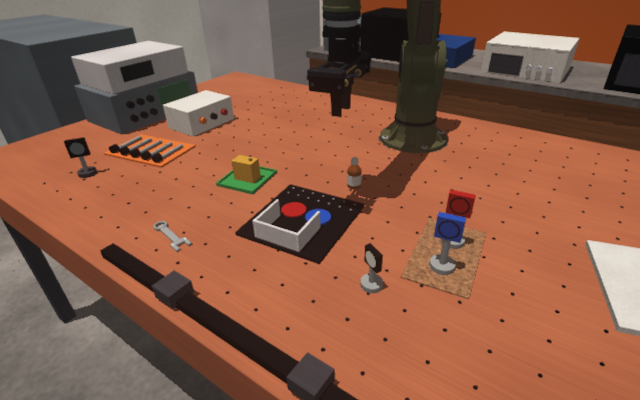

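View pics/top11.png

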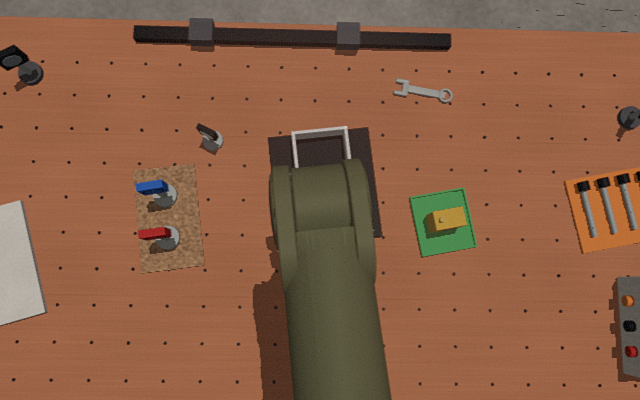

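The detector stands in the middle of the tray, within 2 mm in both cameras, and the filters are still on the mat. Next I fetch red.

```bash
python3 -m creep '[{"linear":[0,0.04,0.01],"twist":[2.5,0,0],"fingers":0},{"linear":[0,0.08,0.02],"twist":[2.5,0,0],"fingers":0},{"linear":[0,0.12,0.031],"twist":[2.5,0,0],"fingers":0},{"linear":[0,0.16,0.041],"twist":[2.5,0,0],"fingers":0},{"linear":[0,0.2,0.052],"twist":[2.5,0,0],"fingers":0},{"linear":[0,0.235,0.061],"twist":[2.5,0,0],"fingers":0},{"linear":[0,0.265,0.069],"twist":[2.5,0,0],"fingers":0},{"linear":[0,0.287,0.074],"twist":[2.5,0,0],"fingers":0}]' && python3 -m creep '[{"linear":[0,0,0],"twist":[0,0,0],"fingers":0},{"linear":[0,0,0],"twist":[0,0,0],"fingers":0},{"linear":[0,0,0],"twist":[0,0,0],"fingers":0}]' && python3 -c "
from h import *
go(.467,.3035,.145,9.5)"
```

```text
time: 26.35
position: [0.4725, 0.296, 0.2485]
tool_rot: [-0.122, 1.567, 0.122]
ft_force: [-0.5, -0.3, 0.3]
grip_width: 0.498
time: 26.6
position: [0.473, 0.292, 0.2486]
tool_rot: [-0.121, 1.567, 0.118]
ft_force: [0.1, 0.4, -0.3]
grip_width: 0.499
t 26.6 pos [0.473  0.292  0.2486] yaw 8.7 w 0.499 f [ 0.1  0.4 -0.3]
  linear mm [103.6  12.4  -4.2] | 104 twist [-0.8  0.   0.1]
```

```bash
python3 -m creep '[{"linear":[0.0,0.012,-0.004],"twist":[-0.8,0,0],"fingers":0},{"linear":[0.03,0.012,-0.004],"twist":[-0.8,0,0],"fingers":0},{"linear":[0.065,0.012,-0.004],"twist":[-0.8,0,0],"fingers":0},{"linear":[0.095,0.012,-0.004],"twist":[-0.8,0,0],"fingers":0},{"linear":[0.104,0.012,-0.004],"twist":[-0.8,0,0],"fingers":0},{"linear":[0.104,0.012,-0.004],"twist":[-0.8,0,0],"fingers":0},{"linear":[0.104,0.012,-0.004],"twist":[-0.8,0,0],"fingers":0}]' && python3 -c "
from h import *
go(.467,.3035,.1,9.5)
im,d=viewer.get_image('scene'); cv2.imwrite('pics/s12.png',cv2.resize(im[:,:,::-1][60:310,250:550],None,fx=2.4,fy=2.4))"
```

```text
time: 27.18
position: [0.4665, 0.3055, 0.1458]
tool_rot: [-0.132, 1.566, 0.133]
ft_force: [-0.4, -1.1, 0.1]
grip_width: 0.501
t 27.18 pos [0.4665 0.3055 0.1458] yaw 9.6 w 0.501 f [-0.4 -1.1  0.1]
  linear mm [45.8 -2.   0.1] | 46 twist [ 0.1  0.1 -0. ]
```

View pics/s12.png

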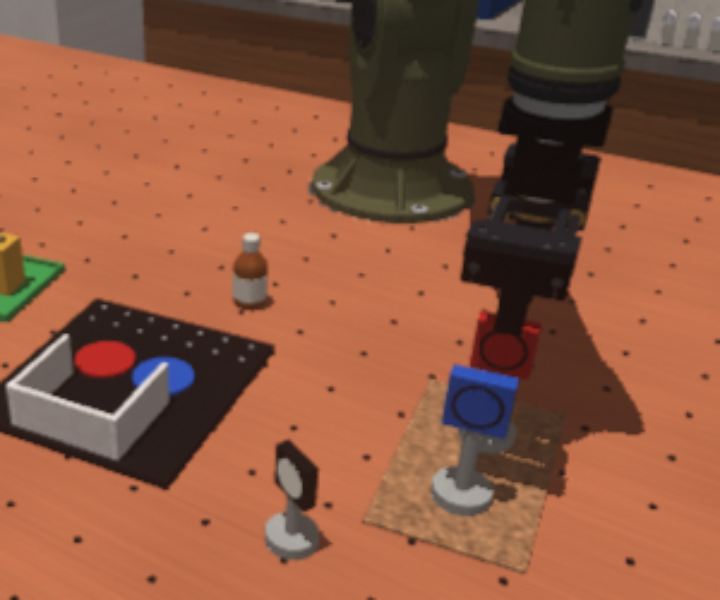

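Aligned over the red plate. I'll descend, grip and lift.

```bash
python3 -m creep '[{"linear":[0.02,-0.001,0],"twist":[0,0,0],"fingers":0},{"linear":[0.035,-0.001,0],"twist":[0,0,0],"fingers":0},{"linear":[0.045,-0.001,0],"twist":[0,0,0],"fingers":0},{"linear":[0.045,-0.001,0],"twist":[0,0,0],"fingers":0},{"linear":[0.045,-0.001,0],"twist":[0,0,0],"fingers":0},{"linear":[0.045,-0.001,0],"twist":[0,0,0],"fingers":0}]' 15 && python3 -m creep '[{"linear":[0,0,0],"twist":[0,0,0],"fingers":0.3},{"linear":[0,0,0],"twist":[0,0,0],"fingers":0.5},{"linear":[0,0,0],"twist":[0,0,0],"fingers":0.65},{"linear":[0,0,0],"twist":[0,0,0],"fingers":0.8},{"linear":[0,0,0],"twist":[0,0,0],"fingers":1},{"linear":[0,0,0],"twist":[0,0,0],"fingers":1},{"linear":[0,0,0],"twist":[0,0,0],"fingers":1},{"linear":[0,0,0],"twist":[0,0,0],"fingers":1}]' 25 && python3 -m creep '[{"linear":[-0.01,0,0],"twist":[0,0,0],"fingers":1},{"linear":[-0.03,0,0],"twist":[0,0,0],"fingers":1},{"linear":[-0.055,0,0],"twist":[0,0,0],"fingers":1},{"linear":[-0.08,0,0],"twist":[0,0,0],"fingers":1},{"linear":[-0.105,0,0],"twist":[0,0,0],"fingers":1},{"linear":[-0.13,0,0],"twist":[0,0,0],"fingers":1},{"linear":[-0.155,0,0],"twist":[0,0,0],"fingers":1},{"linear":[-0.16,0,0],"twist":[0,0,0],"fingers":1}]' && python3 -c "
from h import *
go(.572,-.058,.26,8)"
```

```text
time: 27.73
position: [0.4671, 0.3052, 0.1013]
tool_rot: [-0.132, 1.564, 0.134]
ft_force: [0.3, -0.2, 0.7]
grip_width: 0.499
time: 28.4
position: [0.4662, 0.3046, 0.0998]
tool_rot: [-0.133, 1.567, 0.133]
ft_force: [-0.3, -0.5, 0.7]
grip_width: 0.182
time: 29.07
position: [0.4676, 0.3055, 0.2646]
tool_rot: [-0.129, 1.561, 0.136]
ft_force: [1.0, 1.1, -1.4]
grip_width: 0.183
t 29.07 pos [0.4676 0.3055 0.2646] yaw 9.7 w 0.183 f [ 1.   1.1 -1.4]
  linear mm [   3.5 -375.9   41.8] | 378 twist [ 1.7  0.3 -0.2]
```

```bash
python3 -m creep '[{"linear":[0,-0.02,0.002],"twist":[0,0,0],"fingers":1},{"linear":[0,-0.05,0.006],"twist":[1.7,0,0],"fingers":1},{"linear":[0,-0.085,0.01],"twist":[1.7,0,0],"fingers":1},{"linear":[0,-0.12,0.014],"twist":[1.7,0,0],"fingers":1},{"linear":[0,-0.155,0.018],"twist":[1.7,0,0],"fingers":1},{"linear":[0,-0.19,0.022],"twist":[1.7,0,0],"fingers":1},{"linear":[0,-0.225,0.026],"twist":[1.7,0,0],"fingers":1},{"linear":[0,-0.26,0.03],"twist":[1.7,0,0],"fingers":1}]' && python3 -m creep '[{"linear":[0,-0.035,0.004],"twist":[0,0,0],"fingers":1},{"linear":[0,-0.07,0.008],"twist":[0,0,0],"fingers":1},{"linear":[0,-0.095,0.01],"twist":[0,0,0],"fingers":1},{"linear":[0,-0.11,0.012],"twist":[0,0,0],"fingers":1},{"linear":[0,-0.115,0.012],"twist":[0,0,0],"fingers":1},{"linear":[0,-0.115,0.012],"twist":[0,0,0],"fingers":1},{"linear":[0,-0.115,0.012],"twist":[0,0,0],"fingers":1}]' && python3 -c "
from h import *
go(.572,-.057,.115,8)"
```

```text
time: 29.73
position: [0.5388, 0.0515, 0.2585]
tool_rot: [-0.11, 1.57, 0.11]
ft_force: [0.9, -0.5, -3.4]
grip_width: 0.185
time: 30.32
position: [0.5668, -0.0575, 0.2589]
tool_rot: [-0.109, 1.569, 0.111]
ft_force: [-0.3, 1.1, -2.5]
grip_width: 0.184
t 30.32 pos [ 0.5668 -0.0575  0.2589] yaw 8.0 w 0.184 f [-0.3  1.1 -2.5]
  linear mm [143.8  -0.5   5.4] | 144 twist [ 0.  -0.1 -0.1]
```

```bash
python3 -m creep '[{"linear":[0.0,0,0.005],"twist":[0,0,0],"fingers":1},{"linear":[0.025,0,0.005],"twist":[0,0,0],"fingers":1},{"linear":[0.055,0,0.005],"twist":[0,0,0],"fingers":1},{"linear":[0.085,0,0.005],"twist":[0,0,0],"fingers":1},{"linear":[0.11,0,0.005],"twist":[0,0,0],"fingers":1},{"linear":[0.13,0,0.005],"twist":[0,0,0],"fingers":1},{"linear":[0.142,0,0.005],"twist":[0,0,0],"fingers":1},{"linear":[0.143,0,0.005],"twist":[0,0,0],"fingers":1}]' && python3 -m creep '[{"linear":[0,0,0],"twist":[0,0,0],"fingers":1},{"linear":[0,0,0],"twist":[0,0,0],"fingers":1}]' && python3 -c "
from h import *
go(.572,-.057,.110,8)
im,d=viewer.get_image('scene'); cv2.imwrite('pics/s13.png',cv2.resize(im[:,:,::-1][80:280,200:420],None,fx=3,fy=3))"
```

```text
time: 30.98
position: [0.5705, -0.0563, 0.1139]
tool_rot: [-0.111, 1.573, 0.112]
ft_force: [0.1, -0.3, -3.5]
grip_width: 0.18
time: 31.15
position: [0.5735, -0.0577, 0.1182]
tool_rot: [-0.11, 1.565, 0.11]
ft_force: [0.7, -0.0, -2.3]
grip_width: 0.181
t 31.15 pos [ 0.5735 -0.0577  0.1182] yaw 8.0 w 0.181 f [ 0.7 -0.  -2.3]
  linear mm [ 8.2  0.9 -1.4] | 8 twist [0.  0.1 0. ]
```

View pics/s13.png

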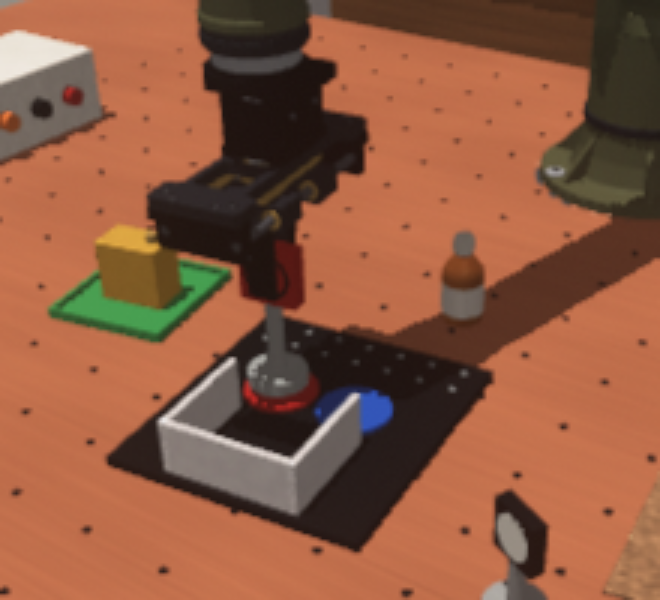

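The foot hovers over the red seat. I'll lower it slowly, expecting contact at z ≈ 0.110.

```bash
python3 -m creep '[{"linear":[0.001,0,-0.001],"twist":[0,0,0],"fingers":1},{"linear":[0.002,0,-0.001],"twist":[0,0,0],"fingers":1},{"linear":[0.003,0,-0.001],"twist":[0,0,0],"fingers":1},{"linear":[0.004,0,-0.001],"twist":[0,0,0],"fingers":1},{"linear":[0.005,0,-0.001],"twist":[0,0,0],"fingers":1},{"linear":[0.0055,0,-0.001],"twist":[0,0,0],"fingers":1},{"linear":[0.0055,0,-0.001],"twist":[0,0,0],"fingers":1}]'
```

```text
time: 31.78
position: [0.5711, -0.0584, 0.111]
tool_rot: [-0.109, 1.568, 0.109]
ft_force: [0.4, -0.8, -2.3]
grip_width: 0.185
```

```bash
python3 -m creep '[{"linear":[0.0005,0.001,0],"twist":[0,0,0],"fingers":1},{"linear":[0.001,0.001,0],"twist":[0,0,0],"fingers":1},{"linear":[0.0015,0.001,0],"twist":[0,0,0],"fingers":1},{"linear":[0.002,0.001,0],"twist":[0,0,0],"fingers":1},{"linear":[0.002,0.001,0],"twist":[0,0,0],"fingers":1}]'
```

```text
time: 32.2
position: [0.5713, -0.0572, 0.1098]
tool_rot: [-0.109, 1.568, 0.11]
ft_force: [-1.6, 0.9, 1.8]
grip_width: 0.183
```

```bash
python3 -m creep '[{"linear":[0,0,0],"twist":[0,0,0],"fingers":0.5},{"linear":[0,0,0],"twist":[0,0,0],"fingers":0.3},{"linear":[0,0,0],"twist":[0,0,0],"fingers":0.1},{"linear":[0,0,0],"twist":[0,0,0],"fingers":0},{"linear":[0,0,0],"twist":[0,0,0],"fingers":0},{"linear":[0,0,0],"twist":[0,0,0],"fingers":0},{"linear":[-0.01,0,0],"twist":[0,0,0],"fingers":0},{"linear":[-0.03,0,0],"twist":[0,0,0],"fingers":0}]' && python3 -m creep '[{"linear":[-0.03,0,0],"twist":[0,0,0],"fingers":0},{"linear":[-0.06,0,0],"twist":[0,0,0],"fingers":0},{"linear":[-0.09,0,0],"twist":[0,0,0],"fingers":0},{"linear":[-0.12,0,0],"twist":[0,0,0],"fingers":0},{"linear":[-0.12,0,0],"twist":[0,0,0],"fingers":0}]' && python3 -c "
from h import *
go(.556,.313,.25,10.8)
im,d=viewer.get_image('scene'); cv2.imwrite('pics/s14.png',cv2.resize(im[:,:,::-1][80:280,200:420],None,fx=3,fy=3))"
```

```text
time: 32.87
position: [0.5693, -0.0572, 0.1376]
tool_rot: [-0.11, 1.573, 0.109]
ft_force: [-0.6, -0.1, 0.1]
grip_width: 0.498
time: 33.28
position: [0.5743, -0.058, 0.2669]
tool_rot: [-0.109, 1.556, 0.109]
ft_force: [1.1, -0.7, 0.2]
grip_width: 0.499
t 33.28 pos [ 0.5743 -0.058   0.2669] yaw 8.0 w 0.499 f [ 1.1 -0.7  0.2]
  linear mm [ 16.9 370.   33.1] | 372 twist [-2.8  0.7  0.1]
```

View pics/s14.png

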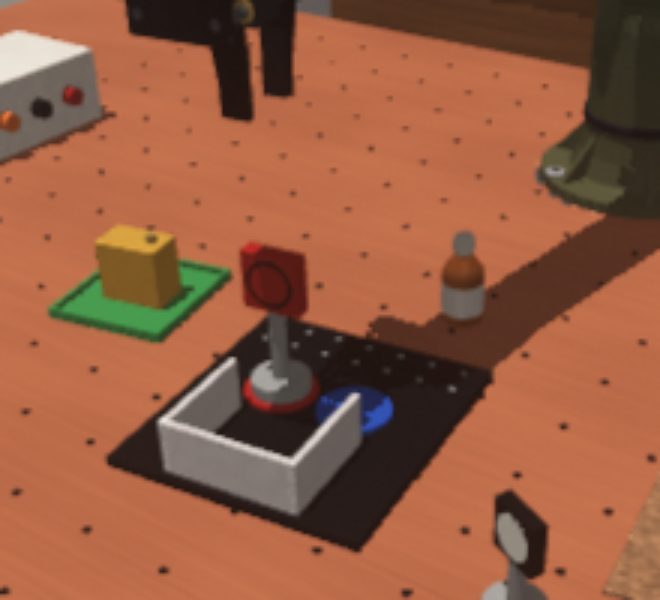

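Red stands upright on the red seat. Now blue.

```bash
python3 -m creep '[{"linear":[0,0.035,0.003],"twist":[-2.8,0,0],"fingers":0},{"linear":[0,0.075,0.007],"twist":[-2.8,0,0],"fingers":0},{"linear":[0,0.115,0.01],"twist":[-2.8,0,0],"fingers":0},{"linear":[0,0.155,0.014],"twist":[-2.8,0,0],"fingers":0},{"linear":[0,0.195,0.018],"twist":[-2.8,0,0],"fingers":0},{"linear":[0,0.235,0.021],"twist":[-2.8,0,0],"fingers":0},{"linear":[0,0.275,0.025],"twist":[-2.8,0,0],"fingers":0},{"linear":[0,0.31,0.028],"twist":[-2.8,0,0],"fingers":0}]' && python3 -m creep '[{"linear":[0,0.035,0.003],"twist":[0,0,0],"fingers":0},{"linear":[0,0.055,0.005],"twist":[0,0,0],"fingers":0},{"linear":[0,0.055,0.005],"twist":[0,0,0],"fingers":0},{"linear":[0,0.055,0.005],"twist":[0,0,0],"fingers":0},{"linear":[0,0.055,0.005],"twist":[0,0,0],"fingers":0}]' && python3 -c "
from h import *
go(.556,.313,.145,10.8)"
```

```text
time: 34.0
position: [0.5545, 0.2564, 0.2583]
tool_rot: [-0.149, 1.567, 0.149]
ft_force: [0.4, 0.2, 0.2]
grip_width: 0.501
time: 34.42
position: [0.5505, 0.307, 0.2585]
tool_rot: [-0.148, 1.567, 0.145]
ft_force: [0.2, -0.6, 0.5]
grip_width: 0.502
t 34.42 pos [0.5505 0.307  0.2585] yaw 10.7 w 0.502 f [ 0.2 -0.6  0.5]
  linear mm [113.5   5.1   6.6] | 114 twist [-0.1 -0.1  0.1]
```

```bash
python3 -m creep '[{"linear":[0.0,0.005,0.006],"twist":[0,0,0],"fingers":0},{"linear":[0.03,0.005,0.006],"twist":[0,0,0],"fingers":0},{"linear":[0.065,0.005,0.006],"twist":[0,0,0],"fingers":0},{"linear":[0.1,0.005,0.006],"twist":[0,0,0],"fingers":0},{"linear":[0.113,0.005,0.006],"twist":[0,0,0],"fingers":0},{"linear":[0.113,0.005,0.006],"twist":[0,0,0],"fingers":0},{"linear":[0.113,0.005,0.006],"twist":[0,0,0],"fingers":0}]' && python3 -c "
from h import *
go(.556,.313,.1,10.8)
im,d=viewer.get_image('scene'); cv2.imwrite('pics/s15.png',cv2.resize(im[:,:,::-1][60:310,250:550],None,fx=2.4,fy=2.4))"
```

```text
time: 35.0
position: [0.5561, 0.3139, 0.1468]
tool_rot: [-0.147, 1.566, 0.147]
ft_force: [0.8, -0.2, 0.3]
grip_width: 0.497
t 35.0 pos [0.5561 0.3139 0.1468] yaw 10.7 w 0.497 f [ 0.8 -0.2  0.3]
  linear mm [46.8 -0.8 -0.2] | 47 twist [-0.1  0.   0. ]
```

View pics/s15.png

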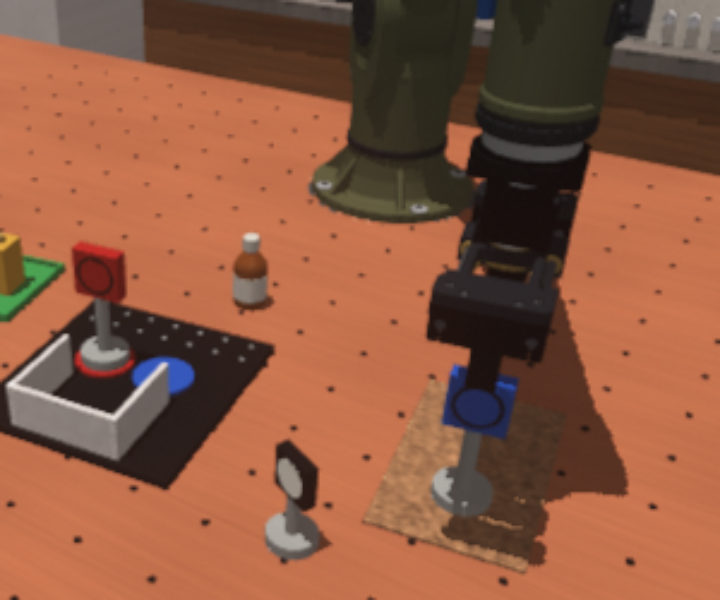

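Aligned over the blue plate. Descend, grip, lift.

```bash
python3 -m creep '[{"linear":[0.02,-0.001,0],"twist":[0,0,0],"fingers":0},{"linear":[0.035,-0.001,0],"twist":[0,0,0],"fingers":0},{"linear":[0.046,-0.001,0],"twist":[0,0,0],"fingers":0},{"linear":[0.046,-0.001,0],"twist":[0,0,0],"fingers":0},{"linear":[0.046,-0.001,0],"twist":[0,0,0],"fingers":0},{"linear":[0.046,-0.001,0],"twist":[0,0,0],"fingers":0}]' 15 && python3 -m creep '[{"linear":[0,0,0],"twist":[0,0,0],"fingers":0.3},{"linear":[0,0,0],"twist":[0,0,0],"fingers":0.5},{"linear":[0,0,0],"twist":[0,0,0],"fingers":0.65},{"linear":[0,0,0],"twist":[0,0,0],"fingers":0.8},{"linear":[0,0,0],"twist":[0,0,0],"fingers":1},{"linear":[0,0,0],"twist":[0,0,0],"fingers":1},{"linear":[0,0,0],"twist":[0,0,0],"fingers":1},{"linear":[0,0,0],"twist":[0,0,0],"fingers":1}]' 25 && python3 -m creep '[{"linear":[-0.01,0,0],"twist":[0,0,0],"fingers":1},{"linear":[-0.03,0,0],"twist":[0,0,0],"fingers":1},{"linear":[-0.055,0,0],"twist":[0,0,0],"fingers":1},{"linear":[-0.08,0,0],"twist":[0,0,0],"fingers":1},{"linear":[-0.105,0,0],"twist":[0,0,0],"fingers":1},{"linear":[-0.13,0,0],"twist":[0,0,0],"fingers":1},{"linear":[-0.155,0,0],"twist":[0,0,0],"fingers":1},{"linear":[-0.16,0,0],"twist":[0,0,0],"fingers":1}]' && python3 -c "
from h import *
go(.564,.0095,.26,8)"
```

```text
time: 35.55
position: [0.5566, 0.3141, 0.102]
tool_rot: [-0.147, 1.563, 0.149]
ft_force: [-0.2, -0.2, 0.7]
grip_width: 0.499
time: 36.22
position: [0.5557, 0.3136, 0.1003]
tool_rot: [-0.148, 1.565, 0.148]
ft_force: [0.3, -0.1, 0.4]
grip_width: 0.183
time: 36.88
position: [0.5571, 0.3143, 0.2654]
tool_rot: [-0.145, 1.559, 0.15]
ft_force: [0.4, 0.9, -1.5]
grip_width: 0.182
t 36.88 pos [0.5571 0.3143 0.2654] yaw 10.8 w 0.182 f [ 0.4  0.9 -1.5]
  linear mm [   4.2 -300.7  -50.2] | 305 twist [ 2.8  0.4 -0.2]
```

```bash
python3 -m creep '[{"linear":[0,-0.02,-0.003],"twist":[0,0,0],"fingers":1},{"linear":[0,-0.05,-0.008],"twist":[2.8,0,0],"fingers":1},{"linear":[0,-0.085,-0.014],"twist":[2.8,0,0],"fingers":1},{"linear":[0,-0.12,-0.02],"twist":[2.8,0,0],"fingers":1},{"linear":[0,-0.155,-0.026],"twist":[2.8,0,0],"fingers":1},{"linear":[0,-0.19,-0.032],"twist":[2.8,0,0],"fingers":1},{"linear":[0,-0.22,-0.037],"twist":[2.8,0,0],"fingers":1},{"linear":[0,-0.245,-0.041],"twist":[2.8,0,0],"fingers":1}]' && python3 -m creep '[{"linear":[0,-0.025,-0.004],"twist":[0,0,0],"fingers":1},{"linear":[0,-0.04,-0.007],"twist":[0,0,0],"fingers":1},{"linear":[0,-0.05,-0.008],"twist":[0,0,0],"fingers":1},{"linear":[0,-0.055,-0.009],"twist":[0,0,0],"fingers":1},{"linear":[0,-0.055,-0.009],"twist":[0,0,0],"fingers":1},{"linear":[0,-0.055,-0.009],"twist":[0,0,0],"fingers":1}]' && python3 -c "
from h import *
go(.5643,.0095,.117,8)"
```

```text
time: 37.55
position: [0.5602, 0.0617, 0.259]
tool_rot: [-0.108, 1.57, 0.107]
ft_force: [0.6, -0.6, -3.3]
grip_width: 0.182
time: 38.05
position: [0.5597, 0.0108, 0.2598]
tool_rot: [-0.11, 1.569, 0.111]
ft_force: [-0.6, 0.6, -3.0]
grip_width: 0.182
t 38.05 pos [0.5597 0.0108 0.2598] yaw 8.1 w 0.182 f [-0.6  0.6 -3. ]
  linear mm [142.8  -2.1   4.4] | 143 twist [ 0.1 -0.  -0. ]
```

```bash
python3 -m creep '[{"linear":[0.0,-0.001,0.004],"twist":[0,0,0],"fingers":1},{"linear":[0.025,-0.001,0.004],"twist":[0,0,0],"fingers":1},{"linear":[0.055,-0.001,0.004],"twist":[0,0,0],"fingers":1},{"linear":[0.085,-0.001,0.004],"twist":[0,0,0],"fingers":1},{"linear":[0.11,-0.001,0.004],"twist":[0,0,0],"fingers":1},{"linear":[0.13,-0.001,0.004],"twist":[0,0,0],"fingers":1},{"linear":[0.14,-0.001,0.004],"twist":[0,0,0],"fingers":1},{"linear":[0.142,-0.001,0.004],"twist":[0,0,0],"fingers":1}]' && python3 -m creep '[{"linear":[0,0,0],"twist":[0,0,0],"fingers":1},{"linear":[0,0,0],"twist":[0,0,0],"fingers":1},{"linear":[0,0,0],"twist":[0,0,0],"fingers":1}]' && python3 -c "
from h import *
go(.5643,.0095,.110,8)
im,d=viewer.get_image('scene'); cv2.imwrite('pics/s16.png',cv2.resize(im[:,:,::-1][80:280,200:420],None,fx=3,fy=3))"
```

```text
time: 38.72
position: [0.5627, 0.0102, 0.1159]
tool_rot: [-0.111, 1.572, 0.111]
ft_force: [-0.1, -0.0, -3.4]
grip_width: 0.185
time: 38.97
position: [0.5653, 0.0093, 0.1199]
tool_rot: [-0.109, 1.565, 0.11]
ft_force: [0.3, -0.3, -1.8]
grip_width: 0.183
t 38.97 pos [0.5653 0.0093 0.1199] yaw 8.0 w 0.183 f [ 0.3 -0.3 -1.8]
  linear mm [ 9.9  0.4 -1. ] | 10 twist [ 0.   0.2 -0. ]
```

View pics/s16.png

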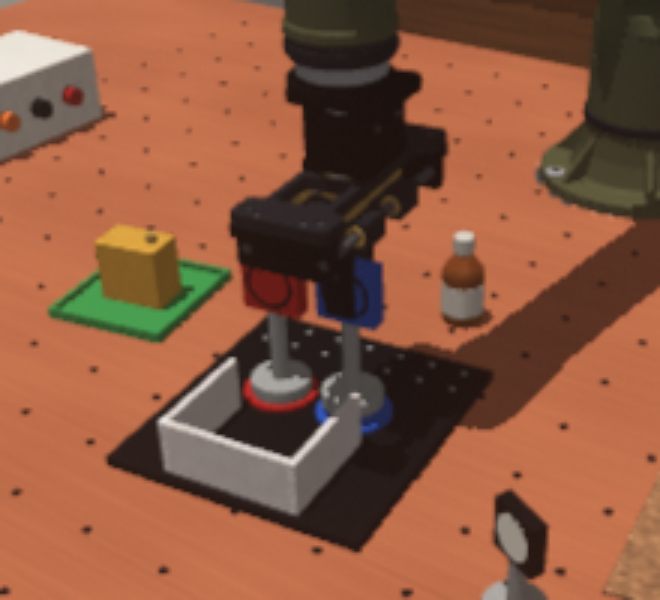

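The foot hovers over the blue seat. I'll lower it slowly.

```bash
python3 -m creep '[{"linear":[0.001,0,0],"twist":[0,0,0],"fingers":1},{"linear":[0.002,0,0],"twist":[0,0,0],"fingers":1},{"linear":[0.003,0,0],"twist":[0,0,0],"fingers":1},{"linear":[0.004,0,0],"twist":[0,0,0],"fingers":1},{"linear":[0.005,0,0],"twist":[0,0,0],"fingers":1},{"linear":[0.0055,0,0],"twist":[0,0,0],"fingers":1},{"linear":[0.0055,0,0],"twist":[0,0,0],"fingers":1}]'
```

```text
time: 39.6
position: [0.5638, 0.009, 0.1125]
tool_rot: [-0.109, 1.568, 0.109]
ft_force: [0.3, 0.1, -3.6]
grip_width: 0.178
```

```bash
python3 -m creep '[{"linear":[0.0005,0,0],"twist":[0,0,0],"fingers":1},{"linear":[0.001,0,0],"twist":[0,0,0],"fingers":1},{"linear":[0.0015,0,0],"twist":[0,0,0],"fingers":1},{"linear":[0.002,0,0],"twist":[0,0,0],"fingers":1},{"linear":[0.0025,0,0],"twist":[0,0,0],"fingers":1},{"linear":[0.003,0,0],"twist":[0,0,0],"fingers":1},{"linear":[0.003,0,0],"twist":[0,0,0],"fingers":1}]'
```

```text
time: 40.18
position: [0.564, 0.0091, 0.1103]
tool_rot: [-0.109, 1.568, 0.11]
ft_force: [-1.8, 0.7, 1.3]
grip_width: 0.178
```

Contact. Release, retreat, check.

```bash
python3 -m creep '[{"linear":[0,0,0],"twist":[0,0,0],"fingers":0.5},{"linear":[0,0,0],"twist":[0,0,0],"fingers":0.3},{"linear":[0,0,0],"twist":[0,0,0],"fingers":0.1},{"linear":[0,0,0],"twist":[0,0,0],"fingers":0},{"linear":[0,0,0],"twist":[0,0,0],"fingers":0},{"linear":[0,0,0],"twist":[0,0,0],"fingers":0},{"linear":[-0.01,0,0],"twist":[0,0,0],"fingers":0},{"linear":[-0.03,0,0],"twist":[0,0,0],"fingers":0}]' && python3 -m creep '[{"linear":[-0.03,0,0],"twist":[0,0,0],"fingers":0},{"linear":[-0.06,0,0],"twist":[0,0,0],"fingers":0},{"linear":[-0.09,0,0],"twist":[0,0,0],"fingers":0},{"linear":[-0.12,0,0],"twist":[0,0,0],"fingers":0},{"linear":[-0.12,0,0],"twist":[0,0,0],"fingers":0}]' && python3 -m creep '[{"linear":[0,0.04,0],"twist":[0,0,0],"fingers":0},{"linear":[0,0.08,0],"twist":[0,0,0],"fingers":0},{"linear":[0,0.12,0],"twist":[0,0,0],"fingers":0},{"linear":[0,0.16,0],"twist":[0,0,0],"fingers":0},{"linear":[0,0.2,0],"twist":[0,0,0],"fingers":0},{"linear":[0,0.24,0],"twist":[0,0,0],"fingers":0},{"linear":[0,0.24,0],"twist":[0,0,0],"fingers":0},{"linear":[0,0.24,0],"twist":[0,0,0],"fingers":0}]' && python3 - <<'E'
from h import *
go(.5,.25,.25,8)
for cam in ['top','scene']:
    im,d=viewer.get_image(cam); W=world(cam,d)
    cv2.imwrite(f'pics/{cam}17.png',im[:,:,::-1])
    def bx(x0,x1,y0,y1,z0,z1): return (d>0)&(W[...,0]>x0)&(W[...,0]<x1)&(W[...,1]>y0)&(W[...,1]<y1)&(W[...,2]>z0)&(W[...,2]<z1)
    T=np.ones(d.shape,bool)
    for n,m in [('det top',bx(.46,.57,-.33,-.22,.058,.069)),('red',mask(im,'red',100)&bx(.52,.62,-.11,-.022,.09,.15)),('blue',mask(im,'blue',100)&bx(.51,.61,-.03,.06,.09,.15)),('bottle',bx(.33,.42,-.05,.05,.06,.1)),('mirror',bx(.62,.75,.17,.28,.03,.1))]:
        P=W[m]
        if len(P)>5: print(cam,n,len(P),rect(P),np.median(P,0).round(3))
E
```

```text
time: 40.85
position: [0.5621, 0.009, 0.1381]
tool_rot: [-0.11, 1.573, 0.109]
ft_force: [-0.1, 0.3, -0.0]
grip_width: 0.495
time: 41.27
position: [0.5672, 0.0089, 0.2674]
tool_rot: [-0.108, 1.556, 0.11]
ft_force: [0.4, -0.9, 0.2]
grip_width: 0.499
time: 41.93
position: [0.5292, 0.2501, 0.2595]
tool_rot: [-0.114, 1.568, 0.115]
ft_force: [0.2, -0.4, -0.8]
grip_width: 0.502
t 41.93 pos [0.5292 0.2501 0.2595] yaw 8.4 w 0.502 f [ 0.2 -0.4 -0.8]
  linear mm [  9.5   4.1 -28.9] | 31 twist [ 0.4 -0.  -0. ]
top det top 600 (array([ 510.3, -276.9]), array([40.3, 65.6]), 10.8) [ 0.51  -0.277  0.065]
top red 322 (array([570.4, -59.1]), array([17.8, 50.5]), 7.2) [ 0.567 -0.058  0.139]
top blue 269 (array([562.9,   8.5]), array([17. , 49.8]), 8.2) [0.561 0.009 0.139]
top bottle 145 (array([378. ,  -3.7]), array([27.5, 27.9]), 0.6) [ 0.376 -0.005  0.069]
top mirror 206 (array([676.8, 218.5]), array([40.8, 12.6]), 64.3) [0.674 0.216 0.089]
scene det top 196 (array([ 511.2, -272.5]), array([41.2, 64.3]), 13.0) [ 0.516 -0.269  0.064]
scene red 448 (array([572.1, -55.3]), array([19.1, 51.3]), 10.2) [ 0.577 -0.051  0.12 ]
scene blue 402 (array([566.2,  12.7]), array([14.5, 49.9]), 8.2) [0.57  0.015 0.119]
scene bottle 93 (array([379.4,   0.8]), array([18.8, 23.9]), 31.6) [0.382 0.002 0.074]
scene mirror 424 (array([678.2, 221.2]), array([41.5, 13.8]), 65.3) [0.683 0.224 0.075]
```

View pics/scene17.png

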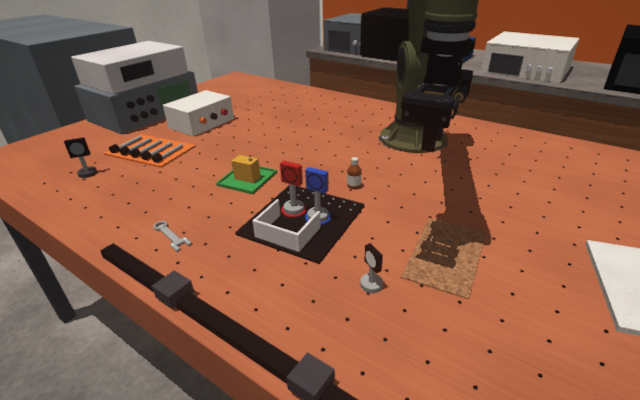

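View pics/top17.png

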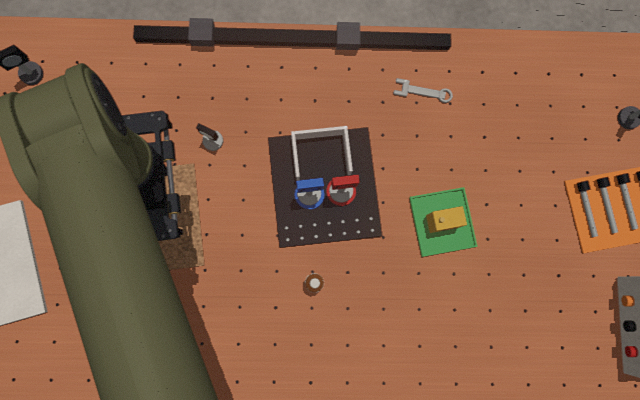

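Both filters are within 1 mm of their seat centres in the top camera (red (570.4,-59.1) vs (570.3,-58.6), blue (562.9,8.5) vs (562.5,8.6)). Their yaw is 7–8° against the board's 7°. The detector is centred on the tray, the bystanders are unmoved and the arm is clear.

```bash
python3 -c "
from bench import job
print(job.close_job())"
```

```text
the job is handed in; nothing more can be done
None
```

I did the whole job in the order asked and handed it in at about 42 s of the 122 s allowed. Both filters went onto the mat, the detector went from the bay to the tray, and red then blue went back to their own seats. Each thing was lowered slowly until the wrist force showed contact before I released it.

| Last check (top camera) | Result |
|---|---|
| Red filter | within about 1 mm of its seat centre, yaw 7° |
| Blue filter | within about 1 mm of its seat centre, yaw 8° |
| Board yaw | about 7° |
| Detector | within about 2 mm of the tray centre |
| Bottle and mirror | unmoved within 2 mm (measurement noise) |

Both final pictures show everything upright and the gripper clear of everything.

- **Camera disagreement:** the two cameras disagree by 2–4 mm, most of it in y. That is well inside the tolerances, and I compared each object with its seat or tray in the same camera. The exception is the scene camera's final filter positions, which I had no clear seat measurement to compare with.
- **False network detections:** the networks gave a few false detections at the start, such as the bottle at the blue filter and the tray at the mat. I discarded them by looking at the pictures.
- **Verdict:** handing in reported no verdict.

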